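# Restock the parts shelf and cover the open crock

### The arm

A 6-joint arm with a two-finger parallel gripper is mounted at the origin on the work surface. World frame = base frame: x ahead of the robot, y to its left, z up, the work surface at z = 0. Lengths are in m, angles in rad, forces in N, time in s.
With the tool pointing down it reaches from about 0.35 to 0.725 m from the base axis. Payload 6 kg.
Tool frame: the origin (TCP) lies at the very end of the fingers, on their centre line; the grasp point (between the pads) lies 19 mm behind it; z points along the fingers, y is the line along which they close (so a half turn about z gives the same grasp; the last joint's range is limited). The gripper opens to 85 mm and grips with 20 to 120 N. Pads are 22 mm wide; open, the fingers measure 114 mm over their backs; the gripper's body (76 mm by 85 mm) begins 54 mm behind the grasp point. The pads swing forward as they close: fully open they stand 13 mm farther back than shut.
Start: joints at [1.58, 0.04, 0.085, 0, -1.615, -0.334], TCP at [0.191, 0.569, 0.231] pointing down, gripper open.
Joint ranges: [-2.56, 2.56], [-1.29, 2.01], [-1.08, 1.49], [-3.29, 1.98], [-2.81, -0.18], [-2.99, 2.99]. Speed limits (rad/s): [2.57, 2.57, 3.01, 3.14, 3.14, 3.14].

### API

Orientations are given as a 3x3 rotation matrix whose columns are the frame's x, y, z axes.
In Python, from bench import arm gives the robot as it stands. The module is installed in compiled form; this text tells all that it offers.
- The arm moves only by the shell command python3 -m inch 'ROWS' [FORCE]. ROWS is JSON, a list of rows, each an object of numbers: "gripper": the gripper's target within -1 to 1 (fully open at 1, half-way at 0, shut at -1); "x", "y", "z": the shift along the tool's x, y, z in units of 50 mm (1.0 is 50 mm); "wx", "wy", "wz": the turn, a rotation vector about the tool's x, y, z in rad. In form: [{"gripper": .., "x": .., "y": .., "z": .., "wx": .., "wy": .., "wz": ..}, ...]. A call has 1 to 5 rows; each row is the pose to reach, as a shift and turn from the pose commanded when the call began, along the tool's axes at that moment; what a row does not reach only later rows make up. A row lasts 1/8 s, in which the tool goes at most 62.5 mm and 10.7 degrees, less where a joint would pass 70% of its speed; a pose out of reach is approached as far as the arm can. A call with a gripper value outside its range is refused whole. The fingers move at their own pace and stop on an object; FORCE is the grip in N (left out, the last holds). Time passes only in rows, so rows that repeat a pose let the fingers close. It gives the time, the measured TCP pose, the force, the opening and the grip force at its end, in the units of the state.
- arm.get_obs(): the state, without advancing time (a new reading comes with each control period).
- arm.camera(name): name is "scene" or "top" or "wrist"; returns a dict with "img" (400x640x3 uint8, blue, green, red), "fx", "fy", "cx", "cy" (pixels), "dist" ([k1, k2, p1, p2, k3] as OpenCV has them; the pictures are not rectified), "T" (4x4, takes a point from camera to world coordinates); the wrist camera has in their place "tool_from_camera" (4x4, takes a point from camera to tool coordinates, whose origin is the TCP and whose axes are the flange's). Camera axes: x right, y up, looking along -z (the intrinsics and any distortion apply to the point x, -y, -z); pixel columns grow to the right and rows downward; lengths in m; the calibration is good to about 2 mm. A picture is of the moment at which its call begins: read the wrist's pose just before it. There is no depth.
- arm.sign_off(): hands the job in; it is judged then, once.
The state is a dict: "clock": time; "joints": joint angles; "qd": joint speeds; "effort": joint torques, N m; "tool_pos": TCP position; "ee_rot": TCP orientation; "wrist_force": force on the tool from outside, world axes, zero at the start; "ft_torque": the same for the moment, N m; "gripper_width": opening from 0.0 (shut) to 1.0 (fully open); "gripper_force": force on a finger pad.
Only numpy, scipy, OpenCV 4.12 (cv2) and the standard library are available. Lean on these libraries where they do the work, as an engineer would, in place of code of your own. Each camera call takes 0.05 s, during which the arm holds its last target. There are 200 camera calls.

### The job

Restock the slate shelf: clear the spent red cartridges off its front marks into the blue returns tray, pull the old piece in each of the three lanes forward onto the lane's solid brass front mark, and stand each new piece (orange band) that was delivered upright on the rear ring mark directly behind the old piece of its own kind; a lane whose kind was not delivered just keeps its rear mark empty. Only when all this is done, last of all set the loose ceramic cover with the blue knob on the open old crock so that it sits seated and level. Leave the other things on the desk where they are.

Things in the scene. Friction and masses are not known exactly. Their poses are not given: they have to be found in the camera images.
- shelf: Fixed compartment, yaw within 0.12 rad. Slate slab 240 mm deep (x), 320 mm wide (y), top 20 mm above the desk; origin on the desk under its centre; -x is its front (robot side), no lip there. Flush strips part it into 3 lanes 100 mm apart. Walnut cheeks 45 mm high: inner faces 161 mm left and right of the centre, 121 mm behind it. Open flap lies flat behind (under 50 mm high).
- old_can: Brass crystal canister with a black cap: 60 mm diameter up to 80 mm, cap 52 mm diameter up to 92 mm, about 0.3 kg, heavy-footed, stands upright; origin at the centre of its underside, z up; round, so its yaw does not matter. No band (old stock). Starts in a lane of the slate shelf, towards the back; which lane varies.
- new_can: Brass crystal canister with a black cap: 60 mm diameter up to 80 mm, cap 52 mm diameter up to 92 mm, about 0.3 kg, heavy-footed, stands upright; origin at the centre of its underside, z up; round, so its yaw does not matter. Orange band round its foot (new stock). Starts on the grey felt on the desk, right of the compartment; may be absent (not delivered).
- old_tube: Rectifier tube: black base 60 mm diameter up to 30 mm, smoked glass envelope 56 mm diameter from 30 to 78 mm, domed top to 103 mm, about 0.3 kg, heavy-footed, stands upright; origin at the centre of its underside, z up; round, so its yaw does not matter. No band (old stock). Starts in a lane of the slate shelf, towards the back; which lane varies.
- new_tube: Rectifier tube: black base 60 mm diameter up to 30 mm, smoked glass envelope 56 mm diameter from 30 to 78 mm, domed top to 103 mm, about 0.3 kg, heavy-footed, stands upright; origin at the centre of its underside, z up; round, so its yaw does not matter. Orange band round its foot (new stock). Starts on the grey felt on the desk, right of the compartment; may be absent (not delivered).
- old_crock: Open white ceramic crock with some bushings in it (well below the rim): 60 mm outer diameter, 85 mm high, mouth 52 mm diameter, rim 4 mm thick, about 0.3 kg, heavy-footed, stands upright; origin at the centre of its underside, z up; round, so its yaw does not matter. No band (old stock). Starts in a lane of the slate shelf, towards the back; which lane varies.
- new_crock: White ceramic crock, closed for good with its own fixed white lid and white knob: 60 mm diameter up to 85 mm, lid 64 mm diameter up to 93 mm, knob top at 104 mm, about 0.3 kg, heavy-footed, stands upright; origin at the centre of its underside, z up; round, so its yaw does not matter. Orange band round its foot (new stock). Starts on the grey felt on the desk, right of the compartment; may be absent (not delivered).
- cover: Loose white ceramic cover for the open crock, 0.12 kg. Origin at the centre of its underside, z up: boss 44 mm diameter at 0 to 6 mm (drops into the crock's 52 mm mouth), disc 76 mm diameter at 6 to 14 mm, blue knob 22 mm diameter at 14 to 46 mm. Starts right way up on the grey felt among the new stock. Seated, its origin is 79 mm above the crock's origin.
- spent_1: Spent drying cartridge, red plastic: 56 mm diameter up to 66 mm, grey top 48 mm diameter up to 74 mm, about 0.15 kg, stands upright; origin at the centre of its underside, z up; round, so its yaw does not matter. One or two of the three cartridges are there, each standing on a front mark of the shelf; the others are absent.
- spent_2: Spent drying cartridge, red plastic: 56 mm diameter up to 66 mm, grey top 48 mm diameter up to 74 mm, about 0.15 kg, stands upright; origin at the centre of its underside, z up; round, so its yaw does not matter. One or two of the three cartridges are there, each standing on a front mark of the shelf; the others are absent.
- spent_3: Spent drying cartridge, red plastic: 56 mm diameter up to 66 mm, grey top 48 mm diameter up to 74 mm, about 0.15 kg, stands upright; origin at the centre of its underside, z up; round, so its yaw does not matter. One or two of the three cartridges are there, each standing on a front mark of the shelf; the others are absent.
- tray: Fixed blue returns tray, open on top, left of the compartment (+y): 190 mm (x) by 140 mm (y) outside, 35 mm high, walls and floor 5 mm; yaw within 0.1 rad; origin on the desk under its centre. Room for two cartridges side by side along its x.
- front_1 (a point): Centre of the front mark (flush solid brass disc, 68 mm) of the left (+y) lane, on the slate's top face; axes as the shelf's.
- rear_1 (a point): Centre of the rear mark (flush brass ring, 68 mm) of the left (+y) lane, on the slate's top face, 90 mm behind (+x of the shelf) its front mark.
- front_2 (a point): Centre of the front mark (flush solid brass disc, 68 mm) of the middle lane, on the slate's top face; axes as the shelf's.
- rear_2 (a point): Centre of the rear mark (flush brass ring, 68 mm) of the middle lane, on the slate's top face, 90 mm behind (+x of the shelf) its front mark.
- front_3 (a point): Centre of the front mark (flush solid brass disc, 68 mm) of the right (-y) lane, on the slate's top face; axes as the shelf's.
- rear_3 (a point): Centre of the rear mark (flush brass ring, 68 mm) of the right (-y) lane, on the slate's top face, 90 mm behind (+x of the shelf) its front mark.
- puller: Steel knob puller, T-shaped, 105 x 60 x 12 mm, lying amid the new stock. A bystander: leave it alone. Origin under its centre.
- crystal: Brass frequency crystal 36 x 30 x 14 mm with two pins, lying on the desk. A bystander: leave it alone. Origin under its centre.
- meter: Yellow hand meter 140 x 75 x 30 mm, lying far left, near the robot. A bystander: leave it alone. Origin under its centre.
- bushing: White ceramic feedthrough bushing, 48 mm diameter, 60 mm high, standing beyond the tray. A bystander: leave it alone. Origin under its centre.
- logbook: Green notebook 110 x 80 x 14 mm, lying in front of the compartment, to the left. A bystander: leave it alone. Origin under its centre.
- driver: Screwdriver lying beyond the new stock. A bystander: leave it alone. Origin under its centre.

How it is judged:
By the outcome, as a careful person would: the job done as asked, in the order asked, and still so for the second after the job is handed in, with the robot touching nothing.
Of new_can, new_tube, new_crock only 2 to 3 are there at a start; the rules pass over those that are not, and their reading is None.
Of spent_1, spent_2, spent_3 only 1 to 2 are there at a start; the rules pass over those that are not, and their reading is None.
At some moment in a run one of old_can, old_tube, new_can, new_tube, new_crock may be knocked a few centimetres aside while the robot is not near it.
It also fails if it takes over 208 s, if anything falls off the work surface, if the arm or the gripper's body presses on something with over 40 N, if the wrist force passes 120 N, or if a joint passes its speed limit or range.

## Working session

There is one attempt and no reset: what is moved stays moved. The work goes in short steps, Python scripts to look and compute and a shell command to move; the robot and the scene stay as the last step left them, time stands still between calls to the robot, and variables do not carry over. Pictures are saved under pics/ and viewed, at most 14 in all, crops included, and the job is handed in when it is done.

```bash
mkdir -p pics; cat > h.py <<'E'
import numpy as np, cv2
from bench import arm
def ray(c,uv,T=None):
    K=np.array([[c['fx'],0,c['cx']],[0,c['fy'],c['cy']],[0,0,1]])
    p=cv2.undistortPoints(np.array(uv,float).reshape(-1,1,2),K,np.array(c['dist'],float)).reshape(-1,2)
    d=np.c_[p[:,0],-p[:,1],-np.ones(len(p))]
    T=np.array(c['T'] if T is None else T)
    return T[:3,3],d@T[:3,:3].T
def onz(c,uv,z,T=None):
    o,d=ray(c,uv,T); z=np.asarray(z,float)
    return o+d*((z-o[2])/d[:,2])[:,None]
def proj(c,P,T=None):
    T=np.array(c['T'] if T is None else T); q=(np.atleast_2d(P)-T[:3,3])@T[:3,:3]
    q=q*[1,-1,-1]
    K=np.array([[c['fx'],0,c['cx']],[0,c['fy'],c['cy']],[0,0,1]])
    return cv2.projectPoints(q,np.zeros(3),np.zeros(3),K,np.array(c['dist'],float))[0].reshape(-1,2)
def go(P,yaw=None):
    "rows needed (units) to take the TCP to P from now"
    o=arm.get_obs(); R=np.array(o['ee_rot']); return np.round(R.T@(np.array(P)-o['tool_pos'])/.05,2)
E
python3 - <<'E'
from h import *
for n in ['scene','top']:
    c=arm.camera(n); cv2.imwrite(f'pics/{n}0.png',c['img']); print(n,np.round(c['T'],3).tolist(),c['fx'],c['dist'])
c=arm.camera('wrist');print(np.round(c['tool_from_camera'],4).tolist(),c['fx'])
o=arm.get_obs();print(np.round(o['ee_rot'],3).tolist(),o['tool_pos'],o['clock'])
E
```

```text
scene [[-0.402, -0.73, 0.552, 1.158], [0.916, -0.328, 0.232, 0.299], [0.012, 0.599, 0.801, 0.978], [0.0, 0.0, 0.0, 1.0]] 437.3875448351992 [0.01746032 0.         0.         0.         0.        ]
top [[-0.012, 0.998, -0.068, 0.437], [-1.0, -0.013, -0.02, 0.018], [-0.021, 0.067, 0.998, 1.159], [0.0, 0.0, 0.0, 1.0]] 442.2197413800205 [0.02164594 0.         0.         0.         0.        ]
[[-0.0011, 0.9633, 0.2683, 0.0687], [1.0, 0.0011, -0.0001, 0.0005], [-0.0004, 0.2683, -0.9633, -0.1433], [0.0, 0.0, 0.0, 1.0]] 353.82665731876335
[[0.948, -0.319, -0.0], [-0.319, -0.948, -0.001], [0.0, 0.001, -1.0]] [0.19134325 0.56842463 0.23050409] 0.15
```

View pics/top0.png

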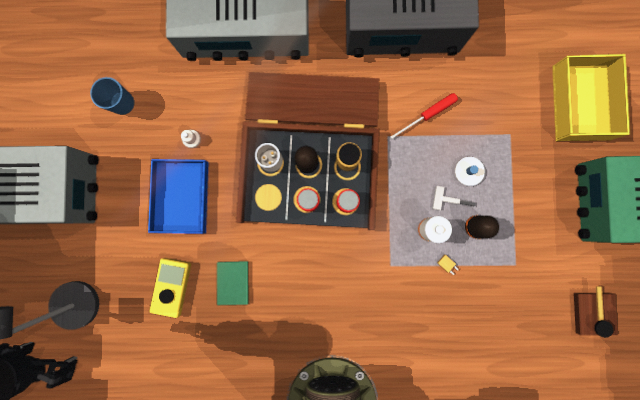

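View pics/scene0.png

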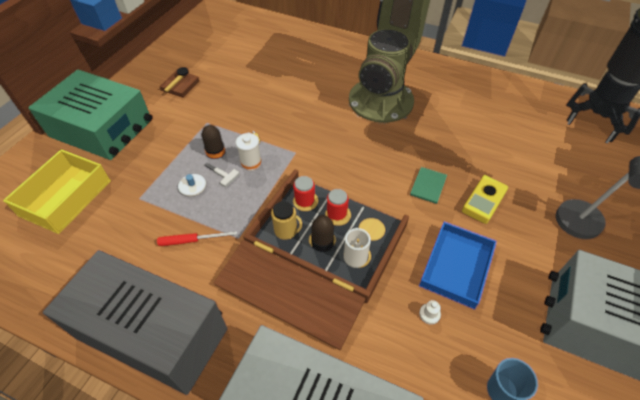

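The top view shows the lanes from left to right: open crock (268,157), tube (308,161) and can (348,158). Spent cartridges stand on fronts 2 and 3 (308,200 and 346,201), and front 1 is bare (268,197). The felt holds the new crock (438,230), the new tube (483,227) and the cover (470,171). No new can was delivered. Next I'll measure these positions.

```bash
python3 - <<'E'
from h import *
c=arm.camera('top'); im=c['img']; hsv=cv2.cvtColor(im,cv2.COLOR_BGR2HSV)
def comps(m,x0,y0,x1,y1,amin=20):
    k=np.zeros_like(m);k[y0:y1,x0:x1]=m[y0:y1,x0:x1]
    n,l,s,ce=cv2.connectedComponentsWithStats(k); return [(s[i,4],ce[i].round(1).tolist(),s[i,:4].tolist()) for i in range(1,n) if s[i,4]>amin], l
def show(name,m,box,z,amin=20):
    for a,ce,b in comps(m,*box,amin)[0]: print(name,a,ce,b,onz(c,[ce],[z])[0].round(4))
R=lambda a,b:cv2.inRange(hsv,np.array(a),np.array(b))
yel=R((15,110,110),(32,255,255)); show('brass',yel,(245,180,380,225),.02)
grey=R((0,0,120),(180,60,255)); show('grey/white shelf',grey,(245,135,380,225),.094)
show('white felt',R((0,0,200),(180,40,255)),(390,135,515,265),.09)
show('blueknob',R((95,90,60),(125,255,255)),(440,140,515,200),.046,6)
show('blue tray',R((100,100,60),(125,255,255)),(140,140,220,250),.035,200)
show('orange',R((5,160,130),(18,255,255)),(395,180,515,260),.005,5)
show('dark',R((0,0,0),(180,255,60)),(450,190,515,260),.06,50)
# tray rect
m=R((100,100,60),(125,255,255));m[:,:140]=0;m[:,225:]=0;cn=max(cv2.findContours(m,0,2)[0],key=cv2.contourArea)
bx=cv2.boxPoints(cv2.minAreaRect(cn));print(onz(c,bx,[.035]*4).round(3))
# strips
s=R((0,0,130),(180,70,255))
for x0,x1 in((283,296),(322,333)):
    for y0,y1 in((135,150),(175,190),(208,222)):
        yy,xx=np.nonzero(im[y0:y1,x0:x1].min(2)>110); 
        if len(xx): p=[xx.mean()+x0,yy.mean()+y0]; print('strip',np.round(p,1),onz(c,[p],[.02])[0].round(4))
big=cv2.resize(im[110:250,230:520],None,fx=2.7,fy=2.7,interpolation=2);cv2.imwrite('pics/a.png',big)
E
```

```text
brass 572 [267.8, 196.9] [255, 184, 27, 27] [0.5186 0.159  0.02  ]
brass 122 [300.4, 197.1] [293, 186, 25, 27] [0.517  0.0746 0.02  ]
brass 129 [338.8, 202.6] [332, 188, 23, 27] [ 0.5015 -0.0243  0.02  ]
grey/white shelf 32 [290.5, 142.5] [290, 135, 2, 17] [0.6456 0.0937 0.094 ]
grey/white shelf 37 [328.8, 144.7] [328, 137, 3, 17] [6.387e-01 5.000e-04 9.400e-02]
grey/white shelf 446 [268.2, 156.3] [255, 143, 27, 27] [0.6125 0.1484 0.094 ]
grey/white shelf 113 [287.3, 194.7] [285, 166, 5, 54] [0.5181 0.1026 0.094 ]
grey/white shelf 40 [326.8, 181.9] [326, 173, 3, 19] [0.5478 0.0066 0.094 ]
grey/white shelf 275 [307.6, 198.9] [299, 190, 19, 19] [0.5072 0.0536 0.094 ]
grey/white shelf 284 [348.1, 200.0] [339, 191, 19, 19] [ 0.5033 -0.044   0.094 ]
grey/white shelf 24 [325.7, 201.8] [325, 193, 2, 16] [0.4996 0.01   0.094 ]
grey/white shelf 24 [324.8, 216.0] [324, 210, 3, 12] [0.4654 0.0126 0.094 ]
white felt 575 [469.0, 171.0] [455, 157, 30, 29] [ 0.5697 -0.3361  0.09  ]
white felt 259 [442.1, 198.0] [433, 186, 27, 24] [ 0.5054 -0.2699  0.09  ]
white felt 567 [438.0, 229.1] [425, 216, 27, 27] [ 0.4309 -0.2578  0.09  ]
blueknob 67 [472.0, 169.9] [467, 166, 11, 9] [ 0.5778 -0.3582  0.046 ]
blue tray 4201 [177.9, 196.1] [148, 159, 60, 75] [0.5227 0.3878 0.035 ]
orange 34 [513.9, 192.2] [513, 180, 2, 29] [ 0.5233 -0.4768  0.005 ]
orange 10 [467.1, 221.2] [466, 218, 4, 7] [ 0.4499 -0.3549  0.005 ]
dark 560 [482.5, 226.6] [467, 216, 32, 23] [ 0.4357 -0.3739  0.06  ]
[[0.432 0.464 0.035]
 [0.622 0.46  0.035]
 [0.615 0.312 0.035]
 [0.425 0.317 0.035]]
strip [290.5 142. ] [0.6613 0.099  0.02  ]
strip [288.1 182.1] [0.5564 0.1061 0.02  ]
strip [286.2 214.1] [0.4735 0.1117 0.02  ]
strip [328.9 142.8] [ 0.6576 -0.001   0.02  ]
strip [326.8 181.6] [0.5562 0.0059 0.02  ]
strip [324.9 215.4] [0.469 0.012 0.02 ]
```

View pics/a.png

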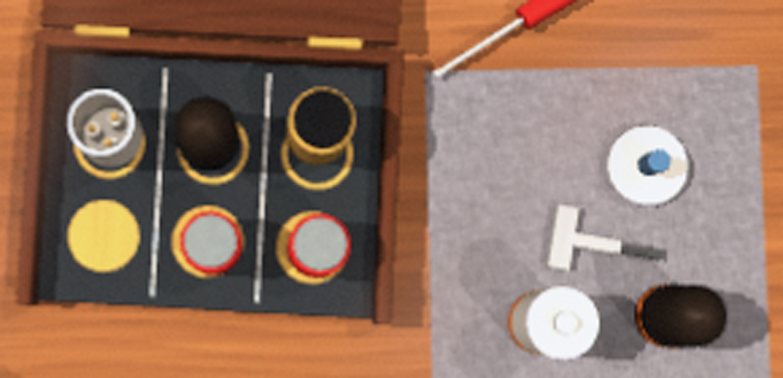

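```bash
cat >> h.py <<'E'
YAW=-0.068
def plan(*Ps):
    o=arm.get_obs(); R=np.array(o['ee_rot']); w=-(YAW-np.arctan2(R[1,0],R[0,0]))
    for P in Ps: print(P,'->',go(P))
    print('wz',round(w,3),'tilt',np.round(R[:,2],3),'pos',np.round(o['tool_pos'],4),'t',round(o['clock'],2))
E
python3 - <<'E'
from h import *
plan((.507,.0536,.20))
c=arm.camera('top')
print(onz(c,[[268.2,156.3],[306.3,159.3],[349.6,154.1]],[.105,.095,.112]).round(4))
E
```

```text
(0.507, 0.0536, 0.2) -> [9.27 7.74 0.62]
wz -0.257 tilt [-0.    -0.001 -1.   ] pos [0.1914 0.5685 0.2306] t 0.2
[[ 0.6106  0.1471  0.105 ]
 [ 0.6035  0.0556  0.095 ]
 [ 0.6118 -0.0484  0.112 ]]
```

```bash
python3 -m inch '[{"gripper":0.75,"x":4.6,"y":3.9,"z":0.3},{"gripper":0.75,"x":4.6,"y":3.9,"z":0.3},{"gripper":0.75,"x":4.6,"y":3.9,"z":0.3},{"gripper":0.75,"x":4.6,"y":3.9,"z":0.3},{"gripper":0.75,"x":4.6,"y":3.9,"z":0.3}]' 30
python3 -m inch '[{"gripper":0.75,"x":4.6,"y":3.8,"z":0.3,"wz":-0.257},{"gripper":0.75,"x":4.6,"y":3.8,"z":0.3,"wz":-0.257},{"gripper":0.75,"x":4.6,"y":3.8,"z":0.3,"wz":-0.257},{"gripper":0.75,"x":4.6,"y":3.8,"z":0.3,"wz":-0.257},{"gripper":0.75,"x":4.6,"y":3.8,"z":0.3,"wz":-0.257}]'
python3 - <<'E'
from h import *
plan((.507,.0536,.20),(.507,.0536,.055))
E
```

```text
(0.507, 0.0536, 0.2) -> [9.27 7.74 0.62]
(0.507, 0.0536, 0.055) -> [9.27 7.74 3.52]
wz -0.257 tilt [-0.    -0.001 -1.   ] pos [0.1914 0.5685 0.2308] t 0.25invalid input
invalid input
```

```bash
python3 -m inch '[{"gripper":0.75,"x":4.6,"y":3.9,"z":0.3,"wx":0,"wy":0,"wz":0},{"gripper":0.75,"x":4.6,"y":3.9,"z":0.3,"wx":0,"wy":0,"wz":0},{"gripper":0.75,"x":4.6,"y":3.9,"z":0.3,"wx":0,"wy":0,"wz":0},{"gripper":0.75,"x":4.6,"y":3.9,"z":0.3,"wx":0,"wy":0,"wz":0},{"gripper":0.75,"x":4.6,"y":3.9,"z":0.3,"wx":0,"wy":0,"wz":0}]' 30
```

```text
clock: 0.88
tool_pos: [0.3479, 0.3084, 0.2165]
ee_rot: [[0.948, -0.319, 0.0], [-0.319, -0.948, 0.001], [0.0, -0.001, -1.0]]
wrist_force: [1.3, 0.2, -0.5]
gripper_width: 0.878
gripper_force: 0.0
```

```bash
python3 -m inch '[{"gripper":0.75,"x":4.6,"y":3.8,"z":0.3,"wx":0,"wy":0,"wz":-0.257},{"gripper":0.75,"x":4.6,"y":3.8,"z":0.3,"wx":0,"wy":0,"wz":-0.257},{"gripper":0.75,"x":4.6,"y":3.8,"z":0.3,"wx":0,"wy":0,"wz":-0.257},{"gripper":0.75,"x":4.6,"y":3.8,"z":0.3,"wx":0,"wy":0,"wz":-0.257},{"gripper":0.75,"x":4.6,"y":3.8,"z":0.3,"wx":0,"wy":0,"wz":-0.257}]' 
python3 - <<'E'
from h import *
plan((.507,.0536,.20),(.507,.0536,.055))
o=arm.get_obs();c=arm.camera('wrist');cv2.imwrite('pics/w1.png',c['img'])
T=np.eye(4);T[:3,:3]=o['ee_rot'];T[:3,3]=o['tool_pos'];T=T@c['tool_from_camera']
print(proj(c,[[.507,.0536,.094],[.5186,.159,.02],[.6106,.1471,.105],[.6035,.0556,.123],[.6118,-.0484,.112],[.5033,-.044,.094]],T).round())
E
```

```text
clock: 1.5
tool_pos: [0.5053, 0.0549, 0.2014]
ee_rot: [[0.998, -0.068, 0.001], [-0.068, -0.998, 0.0], [0.001, -0.0, -1.0]]
wrist_force: [0.9, 0.8, 0.4]
gripper_width: 0.877
gripper_force: 0.0
(0.507, 0.0536, 0.2) -> [0.04 0.02 0.03]
(0.507, 0.0536, 0.055) -> [0.03 0.02 2.93]
wz -0.0 tilt [ 0.001  0.    -1.   ] pos [0.5053 0.0549 0.2014] t 1.5
[[320. 201.]
 [206. 176.]
 [159.  56.]
 [305.  54.]
 [479.  28.]
 [454. 197.]]
```

View pics/w1.png

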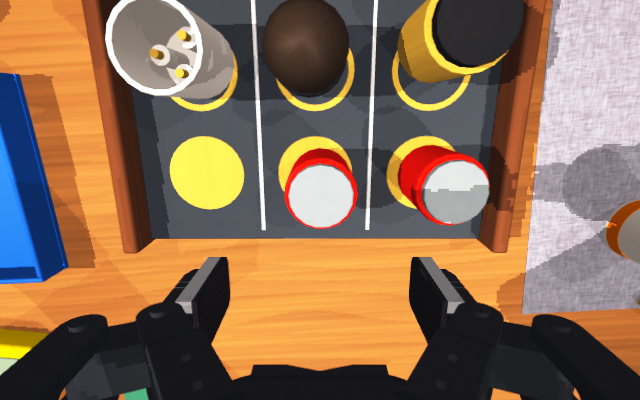

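The wrist view shows spent 2 at (321,196), spent 3 at (457,191), front 1 at (207,173) and the crock rim at (155,47). All are within about 3 mm of the top-view estimates. I'll grasp spent 2.

```bash
python3 -m inch '[{"gripper":0.75,"x":0.08,"y":0.02,"z":1.2,"wx":0,"wy":0,"wz":0},{"gripper":0.75,"x":0.08,"y":0.02,"z":2.2,"wx":0,"wy":0,"wz":0},{"gripper":0.75,"x":0.08,"y":0.02,"z":2.93,"wx":0,"wy":0,"wz":0},{"gripper":0.75,"x":0.08,"y":0.02,"z":2.93,"wx":0,"wy":0,"wz":0},{"gripper":-1,"x":0.08,"y":0.02,"z":2.93,"wx":0,"wy":0,"wz":0}]' 30
python3 -m inch '[{"gripper":-1,"x":0,"y":0,"z":0,"wx":0,"wy":0,"wz":0},{"gripper":-1,"x":0,"y":0,"z":0,"wx":0,"wy":0,"wz":0},{"gripper":-1,"x":0,"y":0,"z":0,"wx":0,"wy":0,"wz":0},{"gripper":-1,"x":0,"y":0,"z":-1.0,"wx":0,"wy":0,"wz":0},{"gripper":-1,"x":0,"y":0,"z":-2.2,"wx":0,"wy":0,"wz":0}]'
python3 - <<'E'
from h import *
plan((.5685,.387,.17),(.5685,.387,.042))
E
```

```text
clock: 2.17
tool_pos: [0.5095, 0.0558, 0.057]
ee_rot: [[0.998, -0.067, 0.003], [-0.067, -0.998, -0.0], [0.003, -0.0, -1.0]]
wrist_force: [1.1, -1.6, 0.5]
gripper_width: 0.68
gripper_force: 0.7
clock: 2.8
tool_pos: [0.5075, 0.0556, 0.1652]
ee_rot: [[0.998, -0.068, -0.003], [-0.068, -0.998, -0.001], [-0.003, 0.001, -1.0]]
wrist_force: [1.1, -0.5, -1.3]
gripper_width: 0.646
gripper_force: 32.7
(0.5685, 0.387, 0.17) -> [ 0.77 -6.7  -0.1 ]
(0.5685, 0.387, 0.042) -> [ 0.77 -6.7   2.46]
wz 0.0 tilt [-0.003 -0.001 -1.   ] pos [0.5075 0.0556 0.1652] t 2.8
```

```bash
python3 -m inch '[{"gripper":-1,"x":0,"y":-1.2,"z":-0.2,"wx":0,"wy":0,"wz":0},{"gripper":-1,"x":0.2,"y":-2.4,"z":-0.2,"wx":0,"wy":0,"wz":0},{"gripper":-1,"x":0.4,"y":-3.6,"z":-0.2,"wx":0,"wy":0,"wz":0},{"gripper":-1,"x":0.6,"y":-4.8,"z":-0.1,"wx":0,"wy":0,"wz":0},{"gripper":-1,"x":0.77,"y":-6.0,"z":0,"wx":0,"wy":0,"wz":0}]'
python3 -m inch '[{"gripper":-1,"x":0,"y":-0.7,"z":0,"wx":0,"wy":0,"wz":0},{"gripper":-1,"x":0,"y":-0.7,"z":1,"wx":0,"wy":0,"wz":0},{"gripper":-1,"x":0,"y":-0.7,"z":1.8,"wx":0,"wy":0,"wz":0},{"gripper":-1,"x":0,"y":-0.7,"z":2.2,"wx":0,"wy":0,"wz":0},{"gripper":-1,"x":0,"y":-0.7,"z":2.2,"wx":0,"wy":0,"wz":0}]'
python3 - <<'E'
from h import *
plan((.5685,.387,.042))
E
```

```text
clock: 3.42
tool_pos: [0.5673, 0.3545, 0.1648]
ee_rot: [[0.998, -0.068, -0.0], [-0.068, -0.998, 0.001], [-0.0, -0.0, -1.0]]
wrist_force: [1.6, -0.8, -0.5]
gripper_width: 0.646
gripper_force: 33.0
clock: 4.05
tool_pos: [0.5691, 0.3867, 0.0536]
ee_rot: [[0.998, -0.068, -0.002], [-0.068, -0.998, -0.002], [-0.002, 0.002, -1.0]]
wrist_force: [0.2, 0.5, -0.9]
gripper_width: 0.642
gripper_force: 33.0
(0.5685, 0.387, 0.042) -> [-0.01 -0.01  0.23]
wz 0.0 tilt [-0.002 -0.002 -1.   ] pos [0.5691 0.3867 0.0536] t 4.05
```

```bash
python3 -m inch '[{"gripper":-1,"x":0,"y":0,"z":0.23,"wx":0,"wy":0,"wz":0},{"gripper":-1,"x":0,"y":0,"z":0.23,"wx":0,"wy":0,"wz":0},{"gripper":0.75,"x":0,"y":0,"z":0.23,"wx":0,"wy":0,"wz":0},{"gripper":0.75,"x":0,"y":0,"z":0.23,"wx":0,"wy":0,"wz":0},{"gripper":0.75,"x":0,"y":0,"z":0.23,"wx":0,"wy":0,"wz":0}]'
python3 -m inch '[{"gripper":0.75,"x":0,"y":0,"z":-1,"wx":0,"wy":0,"wz":0},{"gripper":0.75,"x":0,"y":0,"z":-2.2,"wx":0,"wy":0,"wz":0},{"gripper":0.75,"x":0,"y":0,"z":-2.5,"wx":0,"wy":0,"wz":0}]'
python3 - <<'E'
from h import *
plan((.506,-.0445,.17),(.506,-.0445,.055))
E
```

```text
clock: 4.68
tool_pos: [0.5698, 0.3875, 0.044]
ee_rot: [[0.998, -0.068, 0.001], [-0.068, -0.998, 0.001], [0.001, -0.001, -1.0]]
wrist_force: [-0.3, 0.1, -0.9]
gripper_width: 0.871
gripper_force: 0.0
clock: 5.05
tool_pos: [0.5713, 0.3882, 0.175]
ee_rot: [[0.998, -0.068, 0.007], [-0.068, -0.998, 0.005], [0.007, -0.006, -1.0]]
wrist_force: [0.6, 0.0, -1.4]
gripper_width: 0.878
gripper_force: 0.0
(0.506, -0.0445, 0.17) -> [-0.72  8.72  0.04]
(0.506, -0.0445, 0.055) -> [-0.73  8.74  2.34]
wz 0.0 tilt [ 0.007  0.005 -1.   ] pos [0.5713 0.3882 0.175 ] t 5.05
```

```bash
python3 -m inch '[{"gripper":0.75,"x":-0.7,"y":1.2,"z":0,"wx":0,"wy":0,"wz":0},{"gripper":0.75,"x":-0.7,"y":2.4,"z":0,"wx":0,"wy":0,"wz":0},{"gripper":0.75,"x":-0.7,"y":3.6,"z":0,"wx":0,"wy":0,"wz":0},{"gripper":0.75,"x":-0.7,"y":4.8,"z":0,"wx":0,"wy":0,"wz":0},{"gripper":0.75,"x":-0.7,"y":6,"z":0,"wx":0,"wy":0,"wz":0}]'
python3 -m inch '[{"gripper":0.75,"x":0,"y":1.2,"z":0,"wx":0,"wy":0,"wz":0},{"gripper":0.75,"x":0,"y":2.4,"z":0,"wx":0,"wy":0,"wz":0},{"gripper":0.75,"x":0,"y":2.72,"z":0,"wx":0,"wy":0,"wz":0},{"gripper":0.75,"x":0,"y":2.72,"z":0,"wx":0,"wy":0,"wz":0}]'
python3 - <<'E'
from h import *
plan((.506,-.0445,.055))
E
```

```text
clock: 5.68
tool_pos: [0.5138, 0.0885, 0.1683]
ee_rot: [[0.998, -0.067, 0.0], [-0.067, -0.998, 0.0], [0.0, -0.0, -1.0]]
wrist_force: [1.1, -0.1, -0.5]
gripper_width: 0.875
gripper_force: 0.0
clock: 6.18
tool_pos: [0.505, -0.0461, 0.1682]
ee_rot: [[0.998, -0.07, 0.0], [-0.07, -0.998, 0.0], [0.0, -0.0, -1.0]]
wrist_force: [0.5, 0.9, 0.2]
gripper_width: 0.876
gripper_force: 0.0
(0.506, -0.0445, 0.055) -> [ 0.02 -0.03  2.26]
wz -0.002 tilt [ 0.  0. -1.] pos [ 0.505  -0.0461  0.1682] t 6.17
```

```bash
python3 -m inch '[{"gripper":0.75,"x":0.02,"y":-0.03,"z":1,"wx":0,"wy":0,"wz":0},{"gripper":0.75,"x":0.02,"y":-0.03,"z":2,"wx":0,"wy":0,"wz":0},{"gripper":0.75,"x":0.02,"y":-0.03,"z":2.26,"wx":0,"wy":0,"wz":0},{"gripper":0.75,"x":0.02,"y":-0.03,"z":2.26,"wx":0,"wy":0,"wz":0},{"gripper":-1,"x":0.02,"y":-0.03,"z":2.26,"wx":0,"wy":0,"wz":0}]' 30
python3 -m inch '[{"gripper":-1,"x":0,"y":0,"z":0,"wx":0,"wy":0,"wz":0},{"gripper":-1,"x":0,"y":0,"z":0,"wx":0,"wy":0,"wz":0},{"gripper":-1,"x":0,"y":0,"z":0,"wx":0,"wy":0,"wz":0},{"gripper":-1,"x":0,"y":0,"z":-1.0,"wx":0,"wy":0,"wz":0},{"gripper":-1,"x":0,"y":0,"z":-2.2,"wx":0,"wy":0,"wz":0}]'
python3 - <<'E'
from h import *
plan((.478,.388,.17))
c=arm.camera('top');cv2.imwrite('pics/b.png',c['img'][100:300,130:530])
E
```

```text
clock: 6.8
tool_pos: [0.5077, -0.0435, 0.0579]
ee_rot: [[0.998, -0.067, 0.004], [-0.067, -0.998, -0.0], [0.004, -0.0, -1.0]]
wrist_force: [-0.5, -1.0, 0.1]
gripper_width: 0.682
gripper_force: 2.4
clock: 7.42
tool_pos: [0.5053, -0.044, 0.1659]
ee_rot: [[0.998, -0.068, -0.002], [-0.068, -0.998, -0.0], [-0.002, 0.0, -1.0]]
wrist_force: [0.3, 0.5, 0.0]
gripper_width: 0.644
gripper_force: 32.8
(0.478, 0.388, 0.17) -> [-1.13 -8.58 -0.08]
wz 0.0 tilt [-0.002 -0.    -1.   ] pos [ 0.5053 -0.044   0.1659] t 7.42
```

View pics/b.png

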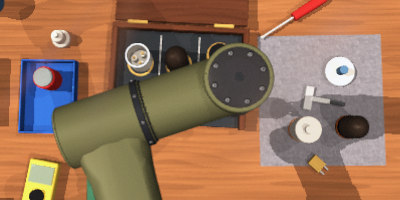

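Spent 2 stands in the far half of the tray at crop (46,77). Now spent 3 goes in the near half.

```bash
python3 -m inch '[{"gripper":-1,"x":-0.2,"y":-1.2,"z":-0.2,"wx":0,"wy":0,"wz":0},{"gripper":-1,"x":-0.4,"y":-2.4,"z":-0.2,"wx":0,"wy":0,"wz":0},{"gripper":-1,"x":-0.7,"y":-3.6,"z":-0.2,"wx":0,"wy":0,"wz":0},{"gripper":-1,"x":-1,"y":-4.8,"z":-0.2,"wx":0,"wy":0,"wz":0},{"gripper":-1,"x":-1.13,"y":-6,"z":-0.1,"wx":0,"wy":0,"wz":0}]'
python3 -m inch '[{"gripper":-1,"x":0,"y":-1.2,"z":0,"wx":0,"wy":0,"wz":0},{"gripper":-1,"x":0,"y":-2.4,"z":0,"wx":0,"wy":0,"wz":0},{"gripper":-1,"x":0,"y":-2.58,"z":0,"wx":0,"wy":0,"wz":0},{"gripper":-1,"x":0,"y":-2.58,"z":1,"wx":0,"wy":0,"wz":0},{"gripper":-1,"x":0,"y":-2.58,"z":1.8,"wx":0,"wy":0,"wz":0}]'
python3 - <<'E'
from h import *
plan((.478,.388,.042))
E
```

```text
clock: 8.1
tool_pos: [0.4696, 0.2616, 0.1715]
ee_rot: [[0.998, -0.067, 0.002], [-0.067, -0.998, 0.002], [0.002, -0.002, -1.0]]
wrist_force: [1.4, -0.2, -1.3]
gripper_width: 0.65
gripper_force: 33.1
clock: 8.72
tool_pos: [0.4786, 0.3876, 0.0787]
ee_rot: [[0.998, -0.068, -0.001], [-0.068, -0.998, 0.0], [-0.001, -0.0, -1.0]]
wrist_force: [0.4, 0.4, -2.2]
gripper_width: 0.648
gripper_force: 33.3
(0.478, 0.388, 0.042) -> [-0.01 -0.01  0.73]
wz -0.0 tilt [-0.001  0.    -1.   ] pos [0.4786 0.3876 0.0787] t 8.72
```

```bash
python3 -m inch '[{"gripper":-1,"x":0,"y":0,"z":0.4,"wx":0,"wy":0,"wz":0},{"gripper":-1,"x":0,"y":0,"z":0.7,"wx":0,"wy":0,"wz":0},{"gripper":-1,"x":0,"y":0,"z":0.7,"wx":0,"wy":0,"wz":0},{"gripper":0.75,"x":0,"y":0,"z":0.7,"wx":0,"wy":0,"wz":0},{"gripper":0.75,"x":0,"y":0,"z":0.7,"wx":0,"wy":0,"wz":0}]'
python3 -m inch '[{"gripper":0.75,"x":0,"y":0,"z":0,"wx":0,"wy":0,"wz":0},{"gripper":0.75,"x":0,"y":0,"z":-1,"wx":0,"wy":0,"wz":0},{"gripper":0.75,"x":0,"y":0,"z":-2.2,"wx":0,"wy":0,"wz":0},{"gripper":0.75,"x":0,"y":0,"z":-2.6,"wx":0,"wy":0,"wz":0},{"gripper":0.75,"x":0,"y":0,"z":-2.6,"wx":0,"wy":0,"wz":0}]'
python3 - <<'E'
from h import *
plan((.6125,.1485,.17))
E
```

```text
clock: 9.35
tool_pos: [0.4796, 0.3887, 0.0472]
ee_rot: [[0.998, -0.068, 0.002], [-0.068, -0.998, 0.002], [0.002, -0.002, -1.0]]
wrist_force: [0.1, 0.9, -0.1]
gripper_width: 0.873
gripper_force: 0.0
clock: 9.98
tool_pos: [0.4794, 0.3886, 0.1775]
ee_rot: [[0.998, -0.068, 0.002], [-0.068, -0.998, 0.003], [0.002, -0.003, -1.0]]
wrist_force: [0.4, 0.8, -0.0]
gripper_width: 0.874
gripper_force: 0.0
(0.6125, 0.1485, 0.17) -> [2.98 4.61 0.14]
wz 0.0 tilt [ 0.002  0.003 -1.   ] pos [0.4794 0.3886 0.1775] t 9.97
```

```bash
python3 -m inch '[{"gripper":0.75,"x":0.7,"y":1,"z":0,"wx":0,"wy":0,"wz":0},{"gripper":0.75,"x":1.4,"y":2,"z":0,"wx":0,"wy":0,"wz":0},{"gripper":0.75,"x":2,"y":3,"z":0,"wx":0,"wy":0,"wz":0},{"gripper":0.75,"x":2.6,"y":4,"z":0,"wx":0,"wy":0,"wz":0},{"gripper":0.75,"x":2.98,"y":4.61,"z":0.14,"wx":0,"wy":0,"wz":0}]'
python3 -m inch '[{"gripper":0.75,"x":0,"y":0,"z":0,"wx":0,"wy":0,"wz":0}]'
python3 - <<'E'
from h import *
plan((.6125,.1485,.058))
E
```

```text
clock: 10.6
tool_pos: [0.6123, 0.1453, 0.1666]
ee_rot: [[0.998, -0.07, -0.002], [-0.07, -0.998, -0.001], [-0.002, 0.001, -1.0]]
wrist_force: [0.6, 0.3, -0.4]
gripper_width: 0.876
gripper_force: 0.0
clock: 10.72
tool_pos: [0.6117, 0.1453, 0.1651]
ee_rot: [[0.997, -0.071, -0.004], [-0.071, -0.997, -0.002], [-0.004, 0.002, -1.0]]
wrist_force: [-0.5, 1.1, 0.2]
gripper_width: 0.877
gripper_force: 0.0
(0.6125, 0.1485, 0.058) -> [ 0.02 -0.07  2.14]
wz -0.004 tilt [-0.004 -0.002 -1.   ] pos [0.6117 0.1453 0.1651] t 10.72
```

```bash
python3 -m inch '[{"gripper":0.75,"x":0.02,"y":-0.07,"z":1,"wx":0,"wy":0,"wz":-0.003},{"gripper":0.75,"x":0.02,"y":-0.07,"z":2,"wx":0,"wy":0,"wz":-0.003},{"gripper":0.75,"x":0.02,"y":-0.07,"z":2.15,"wx":0,"wy":0,"wz":-0.003},{"gripper":0.75,"x":0.02,"y":-0.07,"z":2.15,"wx":0,"wy":0,"wz":-0.003},{"gripper":-1,"x":0.02,"y":-0.07,"z":2.15,"wx":0,"wy":0,"wz":-0.003}]' 40
python3 -m inch '[{"gripper":-1,"x":0,"y":0,"z":0,"wx":0,"wy":0,"wz":0},{"gripper":-1,"x":0,"y":0,"z":0,"wx":0,"wy":0,"wz":0},{"gripper":-1,"x":0,"y":0,"z":0,"wx":0,"wy":0,"wz":0}]'
python3 - <<'E'
from h import *
plan((.5195,.1590,.058))
E
```

```text
clock: 11.35
tool_pos: [0.6146, 0.1518, 0.0641]
ee_rot: [[0.998, -0.064, 0.004], [-0.064, -0.998, 0.001], [0.004, -0.001, -1.0]]
wrist_force: [-0.4, 1.2, 2.1]
gripper_width: 0.702
gripper_force: 43.4
clock: 11.72
tool_pos: [0.6147, 0.1518, 0.0641]
ee_rot: [[0.998, -0.065, 0.005], [-0.065, -0.998, 0.002], [0.005, -0.002, -1.0]]
wrist_force: [-0.9, -1.1, 7.0]
gripper_width: 0.702
gripper_force: 44.3
(0.5195, 0.159, 0.058) -> [-1.91 -0.02  0.11]
wz 0.003 tilt [ 0.005  0.002 -1.   ] pos [0.6147 0.1518 0.0641] t 11.72
```

```bash
python3 -m inch '[{"gripper":-1,"x":0,"y":0,"z":-0.4,"wx":0,"wy":0,"wz":0},{"gripper":-1,"x":-0.7,"y":0,"z":-0.4,"wx":0,"wy":0,"wz":0},{"gripper":-1,"x":-1.4,"y":0,"z":-0.4,"wx":0,"wy":0,"wz":0},{"gripper":-1,"x":-1.91,"y":0,"z":-0.4,"wx":0,"wy":0,"wz":0},{"gripper":-1,"x":-1.91,"y":0,"z":-0.4,"wx":0,"wy":0,"wz":0}]'
python3 -m inch '[{"gripper":-1,"x":0,"y":0,"z":0,"wx":0,"wy":0,"wz":0},{"gripper":-1,"x":0,"y":0,"z":0,"wx":0,"wy":0,"wz":0}]'
python3 - <<'E'
from h import *
plan((.5195,.1590,.064))
o=arm.get_obs();c=arm.camera('wrist');cv2.imwrite('pics/w2.png',c['img'])
T=np.eye(4);T[:3,:3]=o['ee_rot'];T[:3,3]=o['tool_pos'];T=T@c['tool_from_camera']
z=o['tool_pos'][2]-.064+.105
print(proj(c,[[*o['tool_pos'][:2],z],[.5195,.159,z]],T).round())
E
```

```text
clock: 12.35
tool_pos: [0.5168, 0.1579, 0.082]
ee_rot: [[0.998, -0.064, 0.001], [-0.064, -0.998, 0.001], [0.001, -0.001, -1.0]]
wrist_force: [0.8, -0.6, -2.4]
gripper_width: 0.704
gripper_force: 44.0
clock: 12.6
tool_pos: [0.5183, 0.1574, 0.0809]
ee_rot: [[0.998, -0.065, -0.0], [-0.065, -0.998, -0.0], [-0.0, 0.0, -1.0]]
wrist_force: [0.7, 0.9, -2.7]
gripper_width: 0.7
gripper_force: 44.0
(0.5195, 0.159, 0.064) -> [ 0.02 -0.03  0.34]
wz 0.003 tilt [-0. -0. -1.] pos [0.5183 0.1574 0.0809] t 12.6
[[317. 322.]
 [312. 319.]]
```

View pics/w2.png

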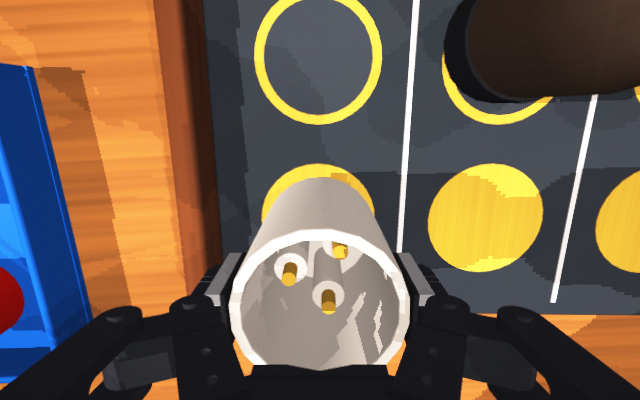

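Seen from the wrist, the crock rim centres at (319,319), so it's central in the grip. Front 2 shows at (485,218). I'll compare that with the mark estimates.

```bash
python3 - <<'E'
from h import *
o=arm.get_obs();c=arm.camera('wrist')
T=np.eye(4);T[:3,:3]=o['ee_rot'];T[:3,3]=o['tool_pos'];T=T@c['tool_from_camera']
print(onz(c,[[485.5,217.5]],[.02],T).round(4), o['tool_pos'])
print(onz(c,[[319.5,319]],[o['tool_pos'][2]-.064+.105],T).round(4))
E
```

```text
[[0.5155 0.0565 0.02  ]] [0.51826208 0.15738579 0.08075371]
[[0.5194 0.1566 0.1218]]
```

```bash
python3 -m inch '[{"gripper":-1,"x":0.04,"y":-0.02,"z":0.2,"wx":0,"wy":0,"wz":0},{"gripper":-1,"x":0.04,"y":-0.02,"z":0.34,"wx":0,"wy":0,"wz":0},{"gripper":-1,"x":0.04,"y":-0.02,"z":0.36,"wx":0,"wy":0,"wz":0},{"gripper":-1,"x":0.04,"y":-0.02,"z":0.38,"wx":0,"wy":0,"wz":0}]'
python3 -m inch '[{"gripper":0.75,"x":0,"y":0,"z":0,"wx":0,"wy":0,"wz":0},{"gripper":0.75,"x":0,"y":0,"z":0,"wx":0,"wy":0,"wz":0},{"gripper":0.75,"x":0,"y":0,"z":-1,"wx":0,"wy":0,"wz":0},{"gripper":0.75,"x":0,"y":0,"z":-2,"wx":0,"wy":0,"wz":0},{"gripper":0.75,"x":0,"y":0,"z":-2.2,"wx":0,"wy":0,"wz":0}]'
python3 - <<'E'
from h import *
plan((.53,.05,.18))
E
```

```text
clock: 13.2
tool_pos: [0.5207, 0.1579, 0.0639]
ee_rot: [[0.998, -0.064, 0.002], [-0.064, -0.998, -0.001], [0.002, 0.001, -1.0]]
wrist_force: [-6.5, -2.5, 12.7]
gripper_width: 0.701
gripper_force: 45.2
clock: 13.82
tool_pos: [0.5216, 0.1589, 0.1761]
ee_rot: [[0.998, -0.065, 0.006], [-0.065, -0.998, 0.003], [0.006, -0.003, -1.0]]
wrist_force: [0.3, -0.2, -0.3]
gripper_width: 0.874
gripper_force: 0.0
(0.53, 0.05, 0.18) -> [ 0.31  2.16 -0.08]
wz 0.003 tilt [ 0.006  0.003 -1.   ] pos [0.5216 0.1589 0.1761] t 13.82
```

```bash
python3 -m inch '[{"gripper":0.75,"x":0.2,"y":1.2,"z":-0.3,"wx":0,"wy":0,"wz":0},{"gripper":0.75,"x":0.31,"y":2.3,"z":-0.5,"wx":0,"wy":0,"wz":0},{"gripper":0.75,"x":0.31,"y":2.6,"z":-0.5,"wx":0,"wy":0,"wz":0},{"gripper":0.75,"x":0.31,"y":2.6,"z":-0.5,"wx":0,"wy":0,"wz":0}]'
python3 - <<'E'
from h import *
o=arm.get_obs();c=arm.camera('wrist');cv2.imwrite('pics/w3.png',c['img'])
np.savez('w3.npz',R=o['ee_rot'],p=o['tool_pos'])
plan((.605,.0556,.17))
E
```

```text
clock: 14.32
tool_pos: [0.5268, 0.0269, 0.196]
ee_rot: [[0.998, -0.067, -0.001], [-0.067, -0.998, -0.0], [-0.001, 0.0, -1.0]]
wrist_force: [-0.8, 0.5, -0.2]
gripper_width: 0.878
gripper_force: 0.0
(0.605, 0.0556, 0.17) -> [ 1.53 -0.66  0.52]
wz 0.003 tilt [-0.001 -0.    -1.   ] pos [0.5268 0.0277 0.1959] t 14.38
```

View pics/w3.png

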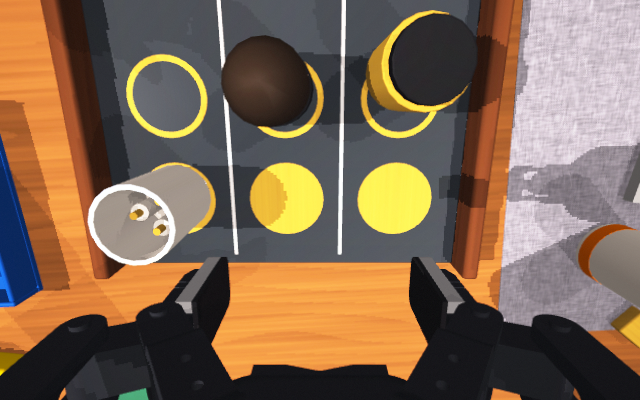

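The view shows front 2 at (286,198), front 3 at (394,198), rear 1 at (166,96), the crock rim at (131,224), the can cap at (432,58) and the tube dome at (268,80).

```bash
python3 - <<'E'
from h import *
d=np.load('w3.npz');c=arm.camera('wrist')
T=np.eye(4);T[:3,:3]=d['R'];T[:3,3]=d['p'];T=T@c['tool_from_camera']
n=['f2','f3','r1','crock','cap','tube']
for a,b in zip(n,onz(c,[[286.5,198.5],[394.5,198.5],[166.5,96],[131.5,224],[432,58],[268,80]],[.02,.02,.02,.105,.112,.1],T).round(4)): print(a,b)
t=arm.camera('top'); cv2.imwrite('pics/t3.png',cv2.resize(t['img'][110:250,140:520],None,fx=2,fy=2))
E
```

```text
f2 [0.5148 0.0575 0.02  ]
f3 [ 0.508  -0.0428  0.02  ]
r1 [0.6122 0.1518 0.02  ]
crock [0.5253 0.1569 0.105 ]
cap [ 0.6181 -0.0472  0.112 ]
tube [0.6134 0.0531 0.1   ]
```

View pics/t3.png

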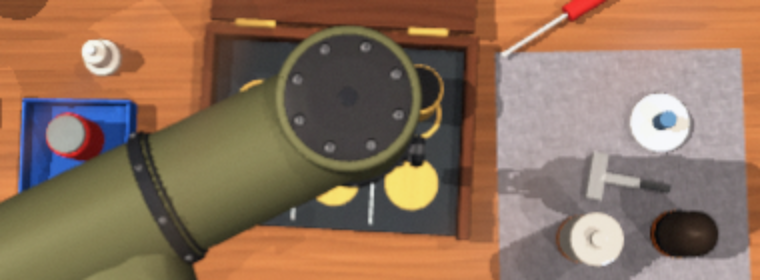

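```bash
python3 -m inch '[{"gripper":0.75,"x":0.8,"y":-0.33,"z":0.3,"wx":0,"wy":0,"wz":0.003},{"gripper":0.75,"x":1.57,"y":-0.65,"z":0.5,"wx":0,"wy":0,"wz":0.003},{"gripper":0.75,"x":1.57,"y":-0.65,"z":0.5,"wx":0,"wy":0,"wz":0.003},{"gripper":0.75,"x":1.57,"y":-0.65,"z":0.5,"wx":0,"wy":0,"wz":0.003}]'
python3 - <<'E'
from h import *
plan((.607,.0545,.06))
E
```

```text
clock: 14.98
tool_pos: [0.6073, 0.0557, 0.1713]
ee_rot: [[0.998, -0.067, -0.001], [-0.067, -0.998, -0.001], [-0.001, 0.001, -1.0]]
wrist_force: [0.7, -0.1, 0.6]
gripper_width: 0.874
gripper_force: 0.0
(0.607, 0.0545, 0.06) -> [-0.    0.02  2.23]
wz 0.001 tilt [-0.001 -0.001 -1.   ] pos [0.6073 0.0557 0.1713] t 14.97
```

```bash
python3 -m inch '[{"gripper":0.75,"x":0,"y":0.02,"z":1,"wx":0,"wy":0,"wz":0},{"gripper":0.75,"x":0,"y":0.02,"z":2,"wx":0,"wy":0,"wz":0},{"gripper":0.75,"x":0,"y":0.02,"z":2.2,"wx":0,"wy":0,"wz":0},{"gripper":0.75,"x":0,"y":0.02,"z":2.2,"wx":0,"wy":0,"wz":0},{"gripper":-1,"x":0,"y":0.02,"z":2.2,"wx":0,"wy":0,"wz":0}]' 40
python3 -m inch '[{"gripper":-1,"x":0,"y":0,"z":0,"wx":0,"wy":0,"wz":0},{"gripper":-1,"x":0,"y":0,"z":0,"wx":0,"wy":0,"wz":0},{"gripper":-1,"x":0,"y":0,"z":0,"wx":0,"wy":0,"wz":0}]'
python3 - <<'E'
from h import *
plan((.5135,.058,.08))
o=arm.get_obs();c=arm.camera('wrist');cv2.imwrite('pics/w4.png',c['img'])
E
```

```text
clock: 15.6
tool_pos: [0.6089, 0.0545, 0.0652]
ee_rot: [[0.998, -0.067, 0.005], [-0.067, -0.998, 0.001], [0.005, -0.001, -1.0]]
wrist_force: [0.2, 2.3, 1.5]
gripper_width: 0.678
gripper_force: 1.6
clock: 15.98
tool_pos: [0.6092, 0.0545, 0.0655]
ee_rot: [[0.998, -0.067, 0.005], [-0.067, -0.998, 0.001], [0.005, -0.001, -1.0]]
wrist_force: [-0.4, 1.5, 6.0]
gripper_width: 0.641
gripper_force: 43.4
(0.5135, 0.058, 0.08) -> [-1.91  0.06 -0.3 ]
wz 0.001 tilt [ 0.005  0.001 -1.   ] pos [0.6092 0.0545 0.0655] t 15.97
```

View pics/w4.png

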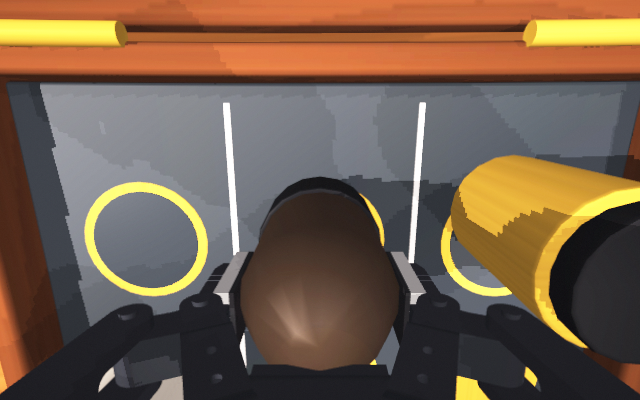

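```bash
python3 -m inch '[{"gripper":-1,"x":0,"y":0,"z":-0.35,"wx":0,"wy":0,"wz":0},{"gripper":-1,"x":-0.7,"y":0.03,"z":-0.35,"wx":0,"wy":0,"wz":0},{"gripper":-1,"x":-1.4,"y":0.06,"z":-0.35,"wx":0,"wy":0,"wz":0},{"gripper":-1,"x":-1.91,"y":0.06,"z":-0.35,"wx":0,"wy":0,"wz":0},{"gripper":-1,"x":-1.91,"y":0.06,"z":-0.35,"wx":0,"wy":0,"wz":0}]'
python3 -m inch '[{"gripper":-1,"x":0,"y":0,"z":0,"wx":0,"wy":0,"wz":0},{"gripper":-1,"x":0,"y":0,"z":0,"wx":0,"wy":0,"wz":0}]'
python3 - <<'E'
from h import *
c=arm.camera('wrist')
T=np.eye(4);T[:3,:3]=[[0.998, -0.067, 0.005], [-0.067, -0.998, 0.001], [0.005, -0.001, -1.0]];T[:3,3]=[.6092,.0545,.0655];T=T@c['tool_from_camera']
print('back point',onz(c,[[319,178],[319,178]],[.02,.05],T).round(4),'r1',onz(c,[[146,239]],[.02],T))
plan((.5135,.058,.065))
E
```

```text
clock: 16.65
tool_pos: [0.5111, 0.0577, 0.0807]
ee_rot: [[0.998, -0.067, 0.001], [-0.067, -0.998, 0.001], [0.001, -0.001, -1.0]]
wrist_force: [-0.2, -0.5, -2.3]
gripper_width: 0.643
gripper_force: 43.0
clock: 16.9
tool_pos: [0.5123, 0.0574, 0.0795]
ee_rot: [[0.998, -0.068, -0.0], [-0.068, -0.998, -0.0], [-0.0, 0.0, -1.0]]
wrist_force: [-0.3, 0.3, -1.7]
gripper_width: 0.641
gripper_force: 43.0
back point [[0.6406 0.0519 0.02  ]
 [0.6463 0.0515 0.05  ]] r1 [[0.61213817 0.15210662 0.02      ]]
(0.5135, 0.058, 0.065) -> [ 0.02 -0.01  0.29]
wz -0.0 tilt [-0. -0. -1.] pos [0.5122 0.0574 0.0793] t 16.95
```

```bash
python3 -m inch '[{"gripper":-1,"x":0.03,"y":-0.01,"z":0.2,"wx":0,"wy":0,"wz":0},{"gripper":-1,"x":0.03,"y":-0.01,"z":0.29,"wx":0,"wy":0,"wz":0},{"gripper":-1,"x":0.03,"y":-0.01,"z":0.31,"wx":0,"wy":0,"wz":0},{"gripper":-1,"x":0.03,"y":-0.01,"z":0.33,"wx":0,"wy":0,"wz":0}]'
python3 -m inch '[{"gripper":0.75,"x":0,"y":0,"z":0,"wx":0,"wy":0,"wz":0},{"gripper":0.75,"x":0,"y":0,"z":0,"wx":0,"wy":0,"wz":0},{"gripper":0.75,"x":0,"y":0,"z":-1,"wx":0,"wy":0,"wz":0},{"gripper":0.75,"x":0,"y":0,"z":-2,"wx":0,"wy":0,"wz":0},{"gripper":0.75,"x":0,"y":0,"z":-2.4,"wx":0,"wy":0,"wz":0}]'
python3 - <<'E'
from h import *
plan((.6145,-.048,.18),(.6145,-.048,.058))
E
```

```text
clock: 17.45
tool_pos: [0.5142, 0.0577, 0.0656]
ee_rot: [[0.998, -0.067, 0.002], [-0.067, -0.998, -0.001], [0.002, 0.001, -1.0]]
wrist_force: [-9.0, 0.8, 16.4]
gripper_width: 0.641
gripper_force: 44.8
clock: 18.08
tool_pos: [0.5145, 0.0579, 0.1861]
ee_rot: [[0.998, -0.068, 0.004], [-0.068, -0.998, 0.001], [0.004, -0.001, -1.0]]
wrist_force: [-0.1, 0.4, 0.1]
gripper_width: 0.871
gripper_force: 0.0
(0.6145, -0.048, 0.18) -> [2.14 1.98 0.13]
(0.6145, -0.048, 0.058) -> [2.13 1.98 2.57]
wz 0.0 tilt [ 0.004  0.001 -1.   ] pos [0.5145 0.0579 0.1861] t 18.07
```

```bash
python3 -m inch '[{"gripper":0.75,"x":0.9,"y":0.8,"z":0,"wx":0,"wy":0,"wz":0},{"gripper":0.75,"x":1.7,"y":1.6,"z":0.1,"wx":0,"wy":0,"wz":0},{"gripper":0.75,"x":2.13,"y":1.98,"z":0.1,"wx":0,"wy":0,"wz":0},{"gripper":0.75,"x":2.13,"y":1.98,"z":0.1,"wx":0,"wy":0,"wz":0}]'
python3 - <<'E'
from h import *
plan((.6145,-.048,.058))
E
```

```text
clock: 18.58
tool_pos: [0.6132, -0.0498, 0.1754]
ee_rot: [[0.998, -0.071, -0.004], [-0.071, -0.998, -0.001], [-0.004, 0.001, -1.0]]
wrist_force: [-0.2, 0.9, 0.1]
gripper_width: 0.876
gripper_force: 0.0
(0.6145, -0.048, 0.058) -> [ 0.03 -0.04  2.35]
wz -0.003 tilt [-0.004 -0.001 -1.   ] pos [ 0.6132 -0.0498  0.1754] t 18.57
```

```bash
python3 -m inch '[{"gripper":0.75,"x":0.03,"y":-0.03,"z":1,"wx":0,"wy":0,"wz":0},{"gripper":0.75,"x":0.03,"y":-0.03,"z":2,"wx":0,"wy":0,"wz":0},{"gripper":0.75,"x":0.03,"y":-0.03,"z":2.3,"wx":0,"wy":0,"wz":0},{"gripper":0.75,"x":0.03,"y":-0.03,"z":2.3,"wx":0,"wy":0,"wz":0},{"gripper":-1,"x":0.03,"y":-0.03,"z":2.3,"wx":0,"wy":0,"wz":0}]' 40
python3 -m inch '[{"gripper":-1,"x":0,"y":0,"z":0,"wx":0,"wy":0,"wz":0},{"gripper":-1,"x":0,"y":0,"z":0,"wx":0,"wy":0,"wz":0},{"gripper":-1,"x":0,"y":0,"z":0,"wx":0,"wy":0,"wz":0}]'
python3 - <<'E'
from h import *
plan((.508,-.042,.08))
o=arm.get_obs();c=arm.camera('wrist');cv2.imwrite('pics/w5.png',c['img'])
np.savez('w5.npz',R=o['ee_rot'],p=o['tool_pos'])
E
```

```text
clock: 19.2
tool_pos: [0.616, -0.0467, 0.0659]
ee_rot: [[0.998, -0.067, 0.004], [-0.067, -0.998, -0.001], [0.004, 0.0, -1.0]]
wrist_force: [-1.4, -0.1, 6.0]
gripper_width: 0.693
gripper_force: 42.5
clock: 19.58
tool_pos: [0.6162, -0.0467, 0.0659]
ee_rot: [[0.998, -0.068, 0.005], [-0.068, -0.998, 0.0], [0.005, -0.0, -1.0]]
wrist_force: [-0.4, -0.4, 6.5]
gripper_width: 0.693
gripper_force: 44.3
(0.508, -0.042, 0.08) -> [-2.16  0.05 -0.29]
wz 0.0 tilt [ 0.005  0.    -1.   ] pos [ 0.6162 -0.0467  0.0659] t 19.57
```

View pics/w5.png

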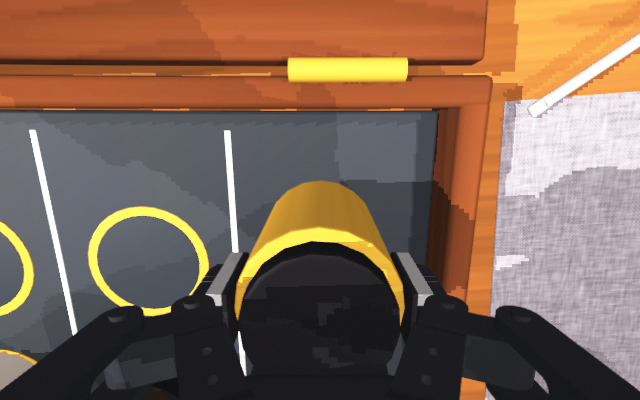

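The can is held centrally; its foot's back edge shows at (320,181). I'll carry it to front 3.

```bash
python3 -m inch '[{"gripper":-1,"x":0,"y":0,"z":-0.35,"wx":0,"wy":0,"wz":0},{"gripper":-1,"x":-0.7,"y":0.03,"z":-0.35,"wx":0,"wy":0,"wz":0},{"gripper":-1,"x":-1.5,"y":0.05,"z":-0.35,"wx":0,"wy":0,"wz":0},{"gripper":-1,"x":-2.16,"y":0.05,"z":-0.35,"wx":0,"wy":0,"wz":0},{"gripper":-1,"x":-2.16,"y":0.05,"z":-0.35,"wx":0,"wy":0,"wz":0}]'
python3 -m inch '[{"gripper":-1,"x":0,"y":0,"z":0,"wx":0,"wy":0,"wz":0},{"gripper":-1,"x":0,"y":0,"z":0,"wx":0,"wy":0,"wz":0}]'
python3 - <<'E'
from h import *
plan((.5075,-.042,.065))
E
```

```text
clock: 20.25
tool_pos: [0.5052, -0.0417, 0.0812]
ee_rot: [[0.998, -0.067, 0.001], [-0.067, -0.998, 0.001], [0.001, -0.001, -1.0]]
wrist_force: [1.7, 1.1, -3.6]
gripper_width: 0.692
gripper_force: 44.0
clock: 20.5
tool_pos: [0.5071, -0.0419, 0.0804]
ee_rot: [[0.998, -0.068, -0.0], [-0.068, -0.998, -0.0], [-0.0, 0.0, -1.0]]
wrist_force: [0.2, -0.2, -3.8]
gripper_width: 0.694
gripper_force: 44.0
(0.5075, -0.042, 0.065) -> [0.01 0.   0.31]
wz -0.0 tilt [-0. -0. -1.] pos [ 0.5071 -0.0419  0.0804] t 20.5
```

```bash
python3 -m inch '[{"gripper":-1,"x":0,"y":0,"z":0.2,"wx":0,"wy":0,"wz":0},{"gripper":-1,"x":0,"y":0,"z":0.31,"wx":0,"wy":0,"wz":0},{"gripper":-1,"x":0,"y":0,"z":0.33,"wx":0,"wy":0,"wz":0},{"gripper":-1,"x":0,"y":0,"z":0.34,"wx":0,"wy":0,"wz":0}]'
python3 -m inch '[{"gripper":1,"x":0,"y":0,"z":0,"wx":0,"wy":0,"wz":0},{"gripper":1,"x":0,"y":0,"z":0,"wx":0,"wy":0,"wz":0},{"gripper":1,"x":0,"y":0,"z":-1,"wx":0,"wy":0,"wz":0},{"gripper":1,"x":0,"y":0,"z":-2,"wx":0,"wy":0,"wz":0},{"gripper":1,"x":0,"y":0,"z":-2.8,"wx":0,"wy":0,"wz":0}]'
python3 - <<'E'
from h import *
plan((.42,-.30,.22))
E
```

```text
clock: 21.0
tool_pos: [0.5074, -0.0422, 0.066]
ee_rot: [[0.998, -0.067, 0.002], [-0.067, -0.998, -0.001], [0.002, 0.001, -1.0]]
wrist_force: [-8.2, 2.0, 15.1]
gripper_width: 0.69
gripper_force: 45.5
clock: 21.62
tool_pos: [0.5069, -0.0421, 0.2052]
ee_rot: [[0.998, -0.068, 0.001], [-0.068, -0.998, -0.0], [0.001, 0.0, -1.0]]
wrist_force: [0.5, -0.5, -0.4]
gripper_width: 0.998
gripper_force: 0.0
(0.42, -0.3, 0.22) -> [-1.38  5.26 -0.3 ]
wz 0.0 tilt [ 0.001 -0.    -1.   ] pos [ 0.5069 -0.0421  0.2052] t 21.62
```

```bash
python3 -m inch '[{"gripper":1,"x":-0.4,"y":1.2,"z":-0.3,"wx":0,"wy":0,"wz":0},{"gripper":1,"x":-0.7,"y":2.3,"z":-0.3,"wx":0,"wy":0,"wz":0},{"gripper":1,"x":-1,"y":3.5,"z":-0.3,"wx":0,"wy":0,"wz":0},{"gripper":1,"x":-1.3,"y":4.6,"z":-0.3,"wx":0,"wy":0,"wz":0},{"gripper":1,"x":-1.38,"y":5.26,"z":-0.3,"wx":0,"wy":0,"wz":0}]'
python3 -m inch '[{"gripper":1,"x":0,"y":0,"z":0,"wx":0,"wy":0,"wz":0},{"gripper":1,"x":0,"y":0,"z":0,"wx":0,"wy":0,"wz":0}]'
python3 - <<'E'
from h import *
o=arm.get_obs();c=arm.camera('wrist');t=arm.camera('top')
np.savez('w6.npz',R=o['ee_rot'],p=o['tool_pos'])
a=cv2.resize(t['img'][110:270,140:520],None,fx=1.68,fy=1.68)[:,:640]
w=c['img'][:330]
cv2.imwrite('pics/m6.png',np.vstack([w,a])); print(o['tool_pos'],a.shape)
cv2.imwrite('t6.png',t['img'])
E
```

```text
clock: 22.25
tool_pos: [0.4188, -0.3019, 0.2182]
ee_rot: [[0.998, -0.07, -0.0], [-0.07, -0.998, -0.0], [-0.0, 0.0, -1.0]]
wrist_force: [0.3, 0.6, -0.2]
gripper_width: 1.002
gripper_force: 0.0
clock: 22.5
tool_pos: [0.42, -0.2995, 0.2179]
ee_rot: [[0.998, -0.068, -0.001], [-0.068, -0.998, 0.0], [-0.001, -0.0, -1.0]]
wrist_force: [0.2, 0.9, 0.1]
gripper_width: 1.001
gripper_force: 0.0Traceback (most recent call last):
  File "<stdin>", line 6, in <module>
    return _nx.concatenate(arrs, 0, dtype=dtype, casting=casting)
           ~~~~~~~~~~~~~~~^^^^^^^^^^^^^^^^^^^^^^^^^^^^^^^^^^^^^^^
ValueError: all the input array dimensions except for the concatenation axis must match exactly, but along dimension 1, the array at index 0 has size 640 and the array at index 1 has size 638
```

```bash
python3 - <<'E'
from h import *
o=arm.get_obs();c=arm.camera('wrist');t=arm.camera('top')
np.savez('w6.npz',R=o['ee_rot'],p=o['tool_pos'])
a=cv2.resize(t['img'][110:270,140:520],(640,269))
cv2.imwrite('pics/m6.png',np.vstack([c['img'][:330],a])); cv2.imwrite('t6.png',t['img'])
E
```

```text
(no output)
```

View pics/m6.png

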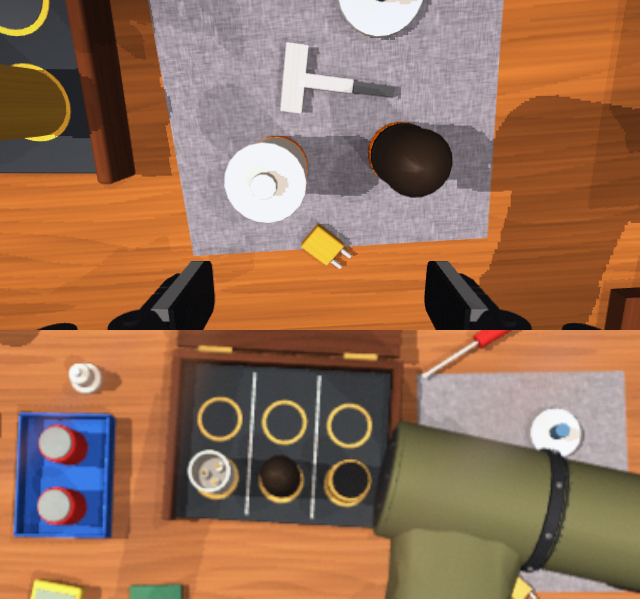

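Both cartridges stand in the tray and all the rear rings are bare. In the wrist part, the new crock's lid is at (266,182) and the new tube's dome at (411,158).

```bash
python3 - <<'E'
from h import *
d=np.load('w6.npz');c=arm.camera('wrist');t=arm.camera('top')
T=np.eye(4);T[:3,:3]=d['R'];T[:3,3]=d['p'];T=T@c['tool_from_camera']
print('wrist crock/tube',onz(c,[[266,182],[411,158]],[.093,.085],T).round(4))
im=cv2.imread('t6.png');hsv=cv2.cvtColor(im,cv2.COLOR_BGR2HSV)
m=cv2.inRange(hsv,(15,110,90),(32,255,255));m[:140]=0;m[185:]=0;m[:,:250]=0;m[:,370:]=0
cs=[k for k in cv2.findContours(m,0,2)[0] if cv2.contourArea(k)>150]
for k in cs: (u,v),ax,_=cv2.fitEllipse(k); print('ring',round(u,1),round(v,1),np.round(ax,1),onz(t,[[u,v]],[.02])[0].round(4))
m=cv2.inRange(hsv,(0,0,140),(180,60,255));m[:180]=0;m[215:]=0;m[:,:252]=0;m[:,285:]=0
k=max(cv2.findContours(m,0,2)[0],key=cv2.contourArea);(u,v),ax,_=cv2.fitEllipse(k);print('rim',u,v,ax,onz(t,[[u,v]],[.105])[0].round(4))
s=380/640
print('tube,cap~',onz(t,[[140+281*s,110+(477-330)*160/269],[140+349*s,110+(481-330)*160/269]],[.1,.112]).round(4))
E
```

```text
wrist crock/tube [[ 0.4354 -0.2594  0.093 ]
 [ 0.4451 -0.3732  0.085 ]]
ring 347.1 166.5 [26.  26.3] [ 0.5947 -0.0472  0.02  ]
ring 308.4 164.5 [26.  26.3] [0.6016 0.0529 0.02  ]
ring 270.0 162.4 [25.9 26.2] [0.6085 0.1529 0.02  ]
rim 263.7707824707031 193.4344482421875 (24.537796020507812, 24.81911277770996) [0.521  0.1582 0.105 ]
tube,cap~ [[ 0.5104  0.0552  0.1   ]
 [ 0.5026 -0.0409  0.112 ]]
```

```bash
python3 -m inch '[{"gripper":1,"x":0.2,"y":-0.8,"z":0.5,"wx":0,"wy":0,"wz":0},{"gripper":1,"x":0.2,"y":-0.84,"z":1,"wx":0,"wy":0,"wz":0},{"gripper":1,"x":0.2,"y":-0.84,"z":1,"wx":0,"wy":0,"wz":0},{"gripper":1,"x":0.2,"y":-0.84,"z":1,"wx":0,"wy":0,"wz":0}]'
python3 - <<'E'
from h import *
plan((.4335,-.2585,.042))
E
```

```text
clock: 23.3
tool_pos: [0.4332, -0.2588, 0.1697]
ee_rot: [[0.998, -0.068, 0.001], [-0.068, -0.998, -0.001], [0.001, 0.001, -1.0]]
wrist_force: [0.1, -0.5, 0.0]
gripper_width: 0.998
gripper_force: 0.0
(0.4335, -0.2585, 0.042) -> [ 0.   -0.01  2.55]
wz 0.0 tilt [ 0.001 -0.001 -1.   ] pos [ 0.4332 -0.2588  0.1697] t 23.3
```

```bash
python3 -m inch '[{"gripper":1,"x":0,"y":0,"z":1,"wx":0,"wy":0,"wz":0},{"gripper":1,"x":0,"y":0,"z":2,"wx":0,"wy":0,"wz":0},{"gripper":1,"x":0,"y":0,"z":2.52,"wx":0,"wy":0,"wz":0},{"gripper":1,"x":0,"y":0,"z":2.52,"wx":0,"wy":0,"wz":0},{"gripper":-1,"x":0,"y":0,"z":2.52,"wx":0,"wy":0,"wz":0}]' 40
python3 -m inch '[{"gripper":-1,"x":0,"y":0,"z":0,"wx":0,"wy":0,"wz":0},{"gripper":-1,"x":0,"y":0,"z":0,"wx":0,"wy":0,"wz":0},{"gripper":-1,"x":0,"y":0,"z":0,"wx":0,"wy":0,"wz":0},{"gripper":-1,"x":0,"y":0,"z":0,"wx":0,"wy":0,"wz":0}]'
python3 -m inch '[{"gripper":-1,"x":0,"y":0,"z":-1,"wx":0,"wy":0,"wz":0},{"gripper":-1,"x":0,"y":0,"z":-2,"wx":0,"wy":0,"wz":0},{"gripper":-1,"x":0,"y":0,"z":-3.2,"wx":0,"wy":0,"wz":0},{"gripper":-1,"x":0,"y":0,"z":-3.2,"wx":0,"wy":0,"wz":0}]'
python3 - <<'E'
from h import *
plan((.610,.1525,.20))
E
```

```text
clock: 23.92
tool_pos: [0.4341, -0.2592, 0.0448]
ee_rot: [[0.998, -0.068, 0.003], [-0.068, -0.998, -0.002], [0.003, 0.001, -1.0]]
wrist_force: [-0.8, 0.4, 0.6]
gripper_width: 0.814
gripper_force: 0.0
clock: 24.42
tool_pos: [0.4344, -0.2591, 0.0453]
ee_rot: [[0.998, -0.067, 0.004], [-0.067, -0.998, -0.002], [0.004, 0.002, -1.0]]
wrist_force: [-1.1, 0.9, 5.9]
gripper_width: 0.726
gripper_force: 41.8
clock: 24.92
tool_pos: [0.4347, -0.2593, 0.2086]
ee_rot: [[0.998, -0.068, 0.01], [-0.068, -0.998, -0.003], [0.01, 0.003, -1.0]]
wrist_force: [0.7, -0.4, -3.8]
gripper_width: 0.718
gripper_force: 45.3
(0.61, 0.1525, 0.2) -> [ 2.94 -8.46  0.18]
wz 0.0 tilt [ 0.01  -0.003 -1.   ] pos [ 0.4347 -0.2593  0.2086] t 24.93
```

```bash
python3 -m inch '[{"gripper":-1,"x":0.4,"y":-1.1,"z":0.05,"wx":0,"wy":0,"wz":0},{"gripper":-1,"x":0.8,"y":-2.2,"z":0.05,"wx":0,"wy":0,"wz":0},{"gripper":-1,"x":1.2,"y":-3.3,"z":0.05,"wx":0,"wy":0,"wz":0},{"gripper":-1,"x":1.6,"y":-4.4,"z":0.05,"wx":0,"wy":0,"wz":0},{"gripper":-1,"x":2,"y":-5.5,"z":0.05,"wx":0,"wy":0,"wz":0}]'
python3 -m inch '[{"gripper":-1,"x":0.4,"y":-1.1,"z":0,"wx":0,"wy":0,"wz":0},{"gripper":-1,"x":0.8,"y":-2.2,"z":0,"wx":0,"wy":0,"wz":0},{"gripper":-1,"x":0.94,"y":-2.96,"z":0,"wx":0,"wy":0,"wz":0},{"gripper":-1,"x":0.94,"y":-2.96,"z":0,"wx":0,"wy":0,"wz":0},{"gripper":-1,"x":0.94,"y":-2.96,"z":0,"wx":0,"wy":0,"wz":0}]'
python3 - <<'E'
from h import *
plan((.610,.1525,.11),(.61,.1525,.064))
E
```

```text
clock: 25.55
tool_pos: [0.5511, 0.0113, 0.1987]
ee_rot: [[0.998, -0.067, -0.002], [-0.067, -0.998, 0.0], [-0.002, -0.0, -1.0]]
wrist_force: [0.4, -0.2, -3.8]
gripper_width: 0.724
gripper_force: 45.6
clock: 26.18
tool_pos: [0.6077, 0.1535, 0.1986]
ee_rot: [[0.998, -0.068, -0.002], [-0.068, -0.998, -0.001], [-0.002, 0.001, -1.0]]
wrist_force: [-0.2, -0.0, -3.8]
gripper_width: 0.717
gripper_force: 45.7
(0.61, 0.1525, 0.11) -> [0.05 0.02 1.77]
(0.61, 0.1525, 0.064) -> [0.05 0.01 2.69]
wz 0.0 tilt [-0.002 -0.001 -1.   ] pos [0.6077 0.1535 0.1986] t 26.18
```

```bash
python3 -m inch '[{"gripper":-1,"x":0.03,"y":0.02,"z":1,"wx":0,"wy":0,"wz":0},{"gripper":-1,"x":0.03,"y":0.02,"z":2,"wx":0,"wy":0,"wz":0},{"gripper":-1,"x":0.03,"y":0.02,"z":2.4,"wx":0,"wy":0,"wz":0},{"gripper":-1,"x":0.03,"y":0.02,"z":2.4,"wx":0,"wy":0,"wz":0},{"gripper":-1,"x":0.03,"y":0.02,"z":2.4,"wx":0,"wy":0,"wz":0}]'
python3 - <<'E'
from h import *
plan((.61,.1525,.065))
o=arm.get_obs();c=arm.camera('wrist');cv2.imwrite('pics/w7.png',c['img'])
np.savez('w7.npz',R=o['ee_rot'],p=o['tool_pos'])
E
```

```text
clock: 26.8
tool_pos: [0.611, 0.1527, 0.0829]
ee_rot: [[0.998, -0.068, 0.004], [-0.068, -0.998, 0.001], [0.004, -0.001, -1.0]]
wrist_force: [0.2, -0.2, -2.4]
gripper_width: 0.721
gripper_force: 45.7
(0.61, 0.1525, 0.065) -> [-0.02  0.    0.36]
wz 0.0 tilt [ 0.004  0.001 -1.   ] pos [0.611  0.1527 0.0829] t 26.8
```

View pics/w7.png

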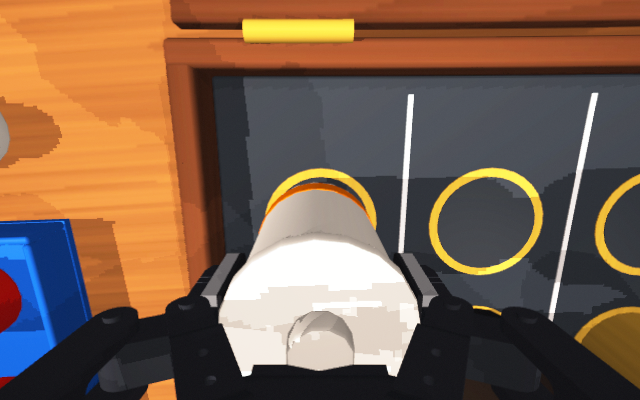

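Laterally the crock (320) sits over ring 1 (321). Its foot's back edge is at row 184 and the ring's back edge at row 168.

```bash
python3 - <<'E'
from h import *
d=np.load('w7.npz');c=arm.camera('wrist')
T=np.eye(4);T[:3,:3]=d['R'];T[:3,3]=d['p'];T=T@c['tool_from_camera']
p=onz(c,[[320,184],[320,168]],[.0375,.02],T);print(p.round(4),'crock ctr x',p[0,0]-.03,'ring ctr x',p[1,0]-.034)
E
python3 -m inch '[{"gripper":-1,"x":0,"y":0,"z":0.2,"wx":0,"wy":0,"wz":0},{"gripper":-1,"x":0,"y":0,"z":0.32,"wx":0,"wy":0,"wz":0},{"gripper":-1,"x":0,"y":0,"z":0.36,"wx":0,"wy":0,"wz":0},{"gripper":-1,"x":0,"y":0,"z":0.36,"wx":0,"wy":0,"wz":0}]'
```

```text
[[0.639  0.1497 0.0375]
 [0.6449 0.1493 0.02  ]] crock ctr x 0.6090364980548316 ring ctr x 0.6109326645473737
clock: 27.4
tool_pos: [0.6111, 0.1528, 0.0656]
ee_rot: [[0.998, -0.067, 0.005], [-0.067, -0.998, 0.0], [0.005, -0.001, -1.0]]
wrist_force: [-3.6, -0.1, 10.3]
gripper_width: 0.722
gripper_force: 44.3
```

```bash
python3 -m inch '[{"gripper":0.75,"x":0,"y":0,"z":0,"wx":0,"wy":0,"wz":0},{"gripper":0.75,"x":0,"y":0,"z":0,"wx":0,"wy":0,"wz":0},{"gripper":0.75,"x":0,"y":0,"z":-1,"wx":0,"wy":0,"wz":0},{"gripper":0.75,"x":0,"y":0,"z":-2,"wx":0,"wy":0,"wz":0},{"gripper":0.75,"x":0,"y":0,"z":-2.7,"wx":0,"wy":0,"wz":0}]'
python3 -m inch '[{"gripper":1,"x":-0.4,"y":1.1,"z":0,"wx":0,"wy":0,"wz":0},{"gripper":1,"x":-0.8,"y":2.2,"z":0,"wx":0,"wy":0,"wz":0},{"gripper":1,"x":-1.2,"y":3.3,"z":0,"wx":0,"wy":0,"wz":0},{"gripper":1,"x":-1.6,"y":4.4,"z":0,"wx":0,"wy":0,"wz":0},{"gripper":1,"x":-1.9,"y":5.5,"z":0,"wx":0,"wy":0,"wz":0}]'
python3 - <<'E'
from h import *
plan((.442,-.372,.19))
E
```

```text
clock: 28.02
tool_pos: [0.61, 0.1525, 0.1994]
ee_rot: [[0.998, -0.068, 0.002], [-0.068, -0.998, 0.0], [0.002, -0.001, -1.0]]
wrist_force: [-0.4, 0.3, 0.1]
gripper_width: 0.871
gripper_force: 0.0
clock: 28.65
tool_pos: [0.4951, -0.1169, 0.197]
ee_rot: [[0.998, -0.067, 0.001], [-0.067, -0.998, -0.0], [0.001, 0.0, -1.0]]
wrist_force: [1.8, 0.3, 0.4]
gripper_width: 0.997
gripper_force: 0.0
(0.442, -0.372, 0.19) -> [-0.72  5.16  0.14]
wz 0.001 tilt [ 0.001 -0.    -1.   ] pos [ 0.4951 -0.1169  0.197 ] t 28.65
```

```bash
python3 -m inch '[{"gripper":1,"x":-0.2,"y":1.1,"z":0,"wx":0,"wy":0,"wz":0},{"gripper":1,"x":-0.4,"y":2.3,"z":0,"wx":0,"wy":0,"wz":0},{"gripper":1,"x":-0.6,"y":3.5,"z":0,"wx":0,"wy":0,"wz":0},{"gripper":1,"x":-0.7,"y":4.7,"z":0.1,"wx":0,"wy":0,"wz":0},{"gripper":1,"x":-0.7,"y":5.05,"z":0.1,"wx":0,"wy":0,"wz":0}]'
python3 -m inch '[{"gripper":1,"x":0,"y":0,"z":0,"wx":0,"wy":0,"wz":0},{"gripper":1,"x":0,"y":0,"z":0,"wx":0,"wy":0,"wz":0}]'
python3 - <<'E'
from h import *
o=arm.get_obs();c=arm.camera('wrist');im=c['img']
T=np.eye(4);T[:3,:3]=o['ee_rot'];T[:3,3]=o['tool_pos'];T=T@c['tool_from_camera']
hsv=cv2.cvtColor(im,cv2.COLOR_BGR2HSV)
m=cv2.inRange(hsv,(0,40,0),(20,255,90));m[:90]=0;m[300:]=0;m[:,:200]=0;m[:,450:]=0
k=max(cv2.findContours(m,0,2)[0],key=cv2.contourArea);print(cv2.boundingRect(k))
(u,v),r=cv2.minEnclosingCircle(k);print(u,v,r,onz(c,[[u,v]],[.08],T).round(4))
plan((.442,-.372,.04)); cv2.imwrite('pics/w8.png',im)
E
```

```text
clock: 29.28
tool_pos: [0.4426, -0.3676, 0.1906]
ee_rot: [[0.997, -0.071, -0.002], [-0.071, -0.997, 0.0], [-0.002, -0.0, -1.0]]
wrist_force: [0.4, 0.2, 0.4]
gripper_width: 0.998
gripper_force: 0.0
clock: 29.52
tool_pos: [0.4445, -0.3641, 0.192]
ee_rot: [[0.998, -0.067, 0.0], [-0.067, -0.998, -0.0], [0.0, 0.0, -1.0]]
wrist_force: [0.4, -0.1, 0.5]
gripper_width: 1.0
gripper_force: 0.0
(303, 161, 73, 80)
337.7911682128906 200.51527404785156 39.970001220703125 [[ 0.4446 -0.3787  0.08  ]]
(0.442, -0.372, 0.04) -> [-0.04  0.16  3.04]
wz 0.002 tilt [ 0.001 -0.    -1.   ] pos [ 0.4446 -0.3639  0.1921] t 29.57
```

View pics/w8.png

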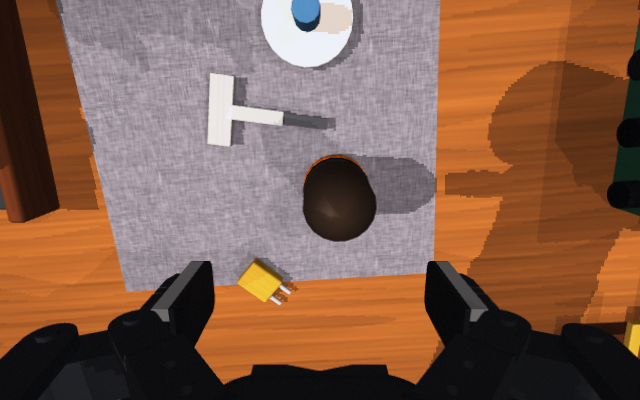

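The new tube's dome is at (339,200), so I shift 13 mm toward -y and grasp it.

```bash
python3 -m inch '[{"gripper":1,"x":-0.02,"y":0.25,"z":0.6,"wx":0,"wy":0,"wz":0},{"gripper":1,"x":-0.02,"y":0.25,"z":1.7,"wx":0,"wy":0,"wz":0},{"gripper":1,"x":-0.02,"y":0.25,"z":2.7,"wx":0,"wy":0,"wz":0},{"gripper":1,"x":-0.02,"y":0.25,"z":2.95,"wx":0,"wy":0,"wz":0},{"gripper":1,"x":-0.02,"y":0.25,"z":2.95,"wx":0,"wy":0,"wz":0}]' 40
python3 -m inch '[{"gripper":-1,"x":0,"y":0,"z":0,"wx":0,"wy":0,"wz":0},{"gripper":-1,"x":0,"y":0,"z":0,"wx":0,"wy":0,"wz":0},{"gripper":-1,"x":0,"y":0,"z":0,"wx":0,"wy":0,"wz":0},{"gripper":-1,"x":0,"y":0,"z":0,"wx":0,"wy":0,"wz":0},{"gripper":-1,"x":0,"y":0,"z":0,"wx":0,"wy":0,"wz":0}]'
python3 -m inch '[{"gripper":-1,"x":0,"y":0,"z":-1,"wx":0,"wy":0,"wz":0},{"gripper":-1,"x":0,"y":0,"z":-2,"wx":0,"wy":0,"wz":0},{"gripper":-1,"x":0,"y":0,"z":-3.2,"wx":0,"wy":0,"wz":0},{"gripper":-1,"x":0,"y":0,"z":-3.2,"wx":0,"wy":0,"wz":0}]'
python3 - <<'E'
from h import *
plan((.603,.0525,.20))
E
```

```text
clock: 30.2
tool_pos: [0.4429, -0.3771, 0.0454]
ee_rot: [[0.998, -0.066, 0.0], [-0.066, -0.998, -0.001], [0.0, 0.001, -1.0]]
wrist_force: [-0.4, 0.3, 0.4]
gripper_width: 1.0
gripper_force: 0.0
clock: 30.82
tool_pos: [0.4436, -0.3781, 0.0473]
ee_rot: [[0.998, -0.068, 0.004], [-0.068, -0.998, -0.002], [0.004, 0.002, -1.0]]
wrist_force: [-0.4, 0.2, 6.5]
gripper_width: 0.643
gripper_force: 41.4
clock: 31.32
tool_pos: [0.4439, -0.3787, 0.2112]
ee_rot: [[0.998, -0.068, 0.009], [-0.068, -0.998, -0.006], [0.01, 0.005, -1.0]]
wrist_force: [0.0, 0.4, -3.8]
gripper_width: 0.645
gripper_force: 44.8
(0.603, 0.0525, 0.2) -> [ 2.59 -8.82  0.2 ]
wz 0.0 tilt [ 0.009 -0.006 -1.   ] pos [ 0.4439 -0.3787  0.2112] t 31.32
```

```bash
python3 -m inch '[{"gripper":-1,"x":0.4,"y":-1.1,"z":0.05,"wx":0,"wy":0,"wz":0},{"gripper":-1,"x":0.7,"y":-2.2,"z":0.05,"wx":0,"wy":0,"wz":0},{"gripper":-1,"x":1,"y":-3.3,"z":0.05,"wx":0,"wy":0,"wz":0},{"gripper":-1,"x":1.3,"y":-4.4,"z":0.05,"wx":0,"wy":0,"wz":0},{"gripper":-1,"x":1.6,"y":-5.5,"z":0.05,"wx":0,"wy":0,"wz":0}]'
python3 -m inch '[{"gripper":-1,"x":0.4,"y":-1.1,"z":0,"wx":0,"wy":0,"wz":0},{"gripper":-1,"x":0.8,"y":-2.2,"z":0,"wx":0,"wy":0,"wz":0},{"gripper":-1,"x":0.99,"y":-3.3,"z":0,"wx":0,"wy":0,"wz":0},{"gripper":-1,"x":0.99,"y":-3.3,"z":0,"wx":0,"wy":0,"wz":0},{"gripper":-1,"x":0.99,"y":-3.3,"z":0,"wx":0,"wy":0,"wz":0}]'
python3 - <<'E'
from h import *
plan((.603,.0525,.067))
E
```

```text
clock: 31.95
tool_pos: [0.5405, -0.1062, 0.2005]
ee_rot: [[0.998, -0.068, -0.002], [-0.068, -0.998, 0.001], [-0.002, -0.001, -1.0]]
wrist_force: [1.4, -0.3, -3.8]
gripper_width: 0.64
gripper_force: 45.0
clock: 32.58
tool_pos: [0.6007, 0.053, 0.2005]
ee_rot: [[0.998, -0.067, -0.002], [-0.067, -0.998, -0.001], [-0.002, 0.001, -1.0]]
wrist_force: [1.3, -0.7, -3.7]
gripper_width: 0.65
gripper_force: 45.2
(0.603, 0.0525, 0.067) -> [0.05 0.01 2.67]
wz 0.001 tilt [-0.002 -0.001 -1.   ] pos [0.6007 0.053  0.2005] t 32.58
```

```bash
python3 -m inch '[{"gripper":-1,"x":0.04,"y":0.01,"z":1,"wx":0,"wy":0,"wz":0},{"gripper":-1,"x":0.04,"y":0.01,"z":1.9,"wx":0,"wy":0,"wz":0},{"gripper":-1,"x":0.04,"y":0.01,"z":2.3,"wx":0,"wy":0,"wz":0},{"gripper":-1,"x":0.04,"y":0.01,"z":2.35,"wx":0,"wy":0,"wz":0},{"gripper":-1,"x":0.04,"y":0.01,"z":2.35,"wx":0,"wy":0,"wz":0}]'
python3 - <<'E'
from h import *
plan((.603,.0525,.067))
o=arm.get_obs();c=arm.camera('wrist');im=c['img']
T=np.eye(4);T[:3,:3]=o['ee_rot'];T[:3,3]=o['tool_pos'];T=T@c['tool_from_camera']
hsv=cv2.cvtColor(im,cv2.COLOR_BGR2HSV)
m=cv2.inRange(hsv,(22,130,120),(32,255,255)); org=cv2.inRange(hsv,(8,150,120),(19,255,255))
for u in (316,320,324): print(u,'yellow',np.nonzero(m[100:260,u])[0][:3]+100,'orange',np.nonzero(org[100:260,u])[0][:12]+100)
zb=.02+o['tool_pos'][2]-.067
ys=np.nonzero(m[100:260,320])[0]+100; os_=np.nonzero(org[120:260,320])[0]+120
p=onz(c,[[320,ys[0]],[320,os_[0]]],[.02,zb],T);print(p.round(4),p[0,0]-.034,p[1,0]-.03)
r=onz(c,[[n,v] for v in (200,) for n in (np.nonzero(m[v,180:460])[0]+180)],[.02]*int((m[200,180:460]>0).sum()),T)
print((np.nonzero(m[200,180:460])[0]+180)[[0,-1]], (np.nonzero(org[200,180:460])[0]+180)[[0,-1]] if org[200,180:460].any() else None)
E
```

```text
clock: 33.2
tool_pos: [0.6044, 0.052, 0.0866]
ee_rot: [[0.998, -0.068, 0.003], [-0.068, -0.998, 0.0], [0.003, -0.0, -1.0]]
wrist_force: [0.3, -0.6, -2.4]
gripper_width: 0.638
gripper_force: 45.3
(0.603, 0.0525, 0.067) -> [-0.03 -0.01  0.39]
wz -0.0 tilt [ 0.003  0.    -1.   ] pos [0.6044 0.052  0.0866] t 33.2
316 yellow [] orange [167 191 192 193 194 195 196 197]
320 yellow [] orange [167 191 192 193 194 195 196 197]
324 yellow [] orange [176 191 192 193 194 195 196 197]Traceback (most recent call last):
  File "<stdin>", line 10, in <module>
IndexError: index 0 is out of bounds for axis 0 with size 0
```

```bash
python3 - <<'E'
from h import *
o=arm.get_obs();c=arm.camera('wrist')
T=np.eye(4);T[:3,:3]=o['ee_rot'];T[:3,3]=o['tool_pos'];T=T@c['tool_from_camera']
print([tuple(c['img'][r,320]) for r in range(160,196,3)])
p=onz(c,[[320,191],[320,167],[320,176]],[.0396,.02,.02],T);print(p.round(4),'foot',p[0,0]-.03,'ring',p[1,0]-.034)
plan((.603,.0525,.067))
E
```

```text
[(np.uint8(72), np.uint8(67), np.uint8(65)), (np.uint8(65), np.uint8(63), np.uint8(59)), (np.uint8(62), np.uint8(61), np.uint8(61)), (np.uint8(54), np.uint8(182), np.uint8(236)), (np.uint8(53), np.uint8(181), np.uint8(236)), (np.uint8(53), np.uint8(165), np.uint8(223)), (np.uint8(55), np.uint8(51), np.uint8(47)), (np.uint8(54), np.uint8(49), np.uint8(46)), (np.uint8(53), np.uint8(49), np.uint8(45)), (np.uint8(53), np.uint8(48), np.uint8(44)), (np.uint8(2), np.uint8(40), np.uint8(99)), (np.uint8(0), np.uint8(49), np.uint8(123))]
[[0.6281 0.0496 0.0396]
 [0.6383 0.0488 0.02  ]
 [0.6328 0.0492 0.02  ]] foot 0.5981121885305997 ring 0.6042803364531654
(0.603, 0.0525, 0.067) -> [-0.03  0.    0.39]
wz 0.0 tilt [ 0.004  0.001 -1.   ] pos [0.6044 0.0524 0.0867] t 33.3
```

```bash
python3 -m inch '[{"gripper":-1,"x":0.1,"y":0,"z":0.1,"wx":0,"wy":0,"wz":0},{"gripper":-1,"x":0.1,"y":0,"z":0.3,"wx":0,"wy":0,"wz":0},{"gripper":-1,"x":0.1,"y":0,"z":0.39,"wx":0,"wy":0,"wz":0},{"gripper":-1,"x":0.1,"y":0,"z":0.4,"wx":0,"wy":0,"wz":0},{"gripper":-1,"x":0.1,"y":0,"z":0.4,"wx":0,"wy":0,"wz":0}]'
python3 - <<'E'
from h import *
o=arm.get_obs();c=arm.camera('wrist');im=c['img']
T=np.eye(4);T[:3,:3]=o['ee_rot'];T[:3,3]=o['tool_pos'];T=T@c['tool_from_camera']
print([(r,im[r,320].tolist()) for r in range(150,192,2)])
print(onz(c,[[320,r] for r in range(150,192,8)],[.02]*6,T)[:,0].round(4))
E
```

```text
clock: 33.92
tool_pos: [0.6088, 0.0516, 0.0671]
ee_rot: [[0.998, -0.067, 0.002], [-0.067, -0.998, -0.001], [0.002, 0.001, -1.0]]
wrist_force: [-5.5, -0.3, 10.0]
gripper_width: 0.643
gripper_force: 46.5
[(150, [99, 92, 89]), (152, [98, 91, 87]), (154, [99, 92, 89]), (156, [97, 92, 89]), (158, [97, 91, 87]), (160, [98, 91, 88]), (162, [96, 89, 86]), (164, [98, 91, 88]), (166, [98, 90, 88]), (168, [96, 89, 84]), (170, [97, 90, 86]), (172, [95, 88, 85]), (174, [96, 88, 86]), (176, [96, 89, 86]), (178, [96, 89, 85]), (180, [91, 100, 111]), (182, [80, 233, 254]), (184, [80, 233, 254]), (186, [80, 233, 254]), (188, [80, 233, 254]), (190, [22, 52, 96])]
[0.6549 0.6506 0.6463 0.6419 0.6374 0.633 ]
```

```bash
python3 -m inch '[{"gripper":0.75,"x":0,"y":0,"z":0,"wx":0,"wy":0,"wz":0},{"gripper":0.75,"x":0,"y":0,"z":0,"wx":0,"wy":0,"wz":0},{"gripper":0.75,"x":0,"y":0,"z":-1,"wx":0,"wy":0,"wz":0},{"gripper":0.75,"x":0,"y":0,"z":-2,"wx":0,"wy":0,"wz":0},{"gripper":0.75,"x":0,"y":0,"z":-2.6,"wx":0,"wy":0,"wz":0}]'
python3 -m inch '[{"gripper":0.2,"x":0,"y":1.1,"z":0,"wx":0,"wy":0,"wz":0},{"gripper":0.2,"x":0,"y":2.2,"z":0,"wx":0,"wy":0,"wz":0},{"gripper":0.2,"x":0,"y":3.3,"z":0,"wx":0,"wy":0,"wz":0},{"gripper":0.2,"x":0,"y":4.4,"z":0,"wx":0,"wy":0,"wz":0},{"gripper":0.2,"x":0,"y":5.5,"z":0,"wx":0,"wy":0,"wz":0}]'
python3 - <<'E'
from h import *
plan((.577,-.357,.17))
E
```

```text
clock: 34.6
tool_pos: [0.609, 0.0519, 0.1974]
ee_rot: [[0.998, -0.068, 0.003], [-0.068, -0.998, 0.0], [0.003, -0.001, -1.0]]
wrist_force: [1.1, -0.0, -0.7]
gripper_width: 0.874
gripper_force: 0.0
clock: 35.22
tool_pos: [0.5893, -0.2242, 0.1942]
ee_rot: [[0.998, -0.068, 0.0], [-0.068, -0.998, -0.0], [0.0, 0.0, -1.0]]
wrist_force: [1.7, -0.0, 0.4]
gripper_width: 0.605
gripper_force: 0.0
(0.577, -0.357, 0.17) -> [-0.07  2.67  0.48]
wz 0.0 tilt [ 0. -0. -1.] pos [ 0.5893 -0.2242  0.1942] t 35.23
```

```bash
python3 -m inch '[{"gripper":0.2,"x":-0.07,"y":1.2,"z":0.2,"wx":0,"wy":0,"wz":0},{"gripper":0.2,"x":-0.07,"y":2.3,"z":0.3,"wx":0,"wy":0,"wz":0},{"gripper":0.2,"x":-0.07,"y":2.6,"z":0.3,"wx":0,"wy":0,"wz":0},{"gripper":0.2,"x":-0.07,"y":2.6,"z":0.3,"wx":0,"wy":0,"wz":0}]'
python3 - <<'E'
from h import *
o=arm.get_obs();c=arm.camera('wrist');im=c['img'];t=arm.camera('top')
T=np.eye(4);T[:3,:3]=o['ee_rot'];T[:3,3]=o['tool_pos'];T=T@c['tool_from_camera']
hsv=cv2.cvtColor(im,cv2.COLOR_BGR2HSV)
m=cv2.inRange(hsv,(95,90,60),(125,255,255))
k=max(cv2.findContours(m,0,2)[0],key=cv2.contourArea);print('knob',cv2.boundingRect(k))
# brighter top face of the knob
v=cv2.mean(hsv,m)[2];m2=cv2.bitwise_and(m,cv2.inRange(hsv,(0,0,int(v)),(180,255,255)));k2=max(cv2.findContours(m2,0,2)[0],key=cv2.contourArea);(a,b),r=cv2.minEnclosingCircle(k2);print('top',a,b,r,onz(c,[[a,b]],[.046],T).round(4))
w=cv2.inRange(hsv,(0,0,190),(180,45,255));k=max(cv2.findContours(w,0,2)[0],key=cv2.contourArea);(a,b),ax,_=cv2.fitEllipse(cv2.convexHull(k));print('disc',a,b,ax,onz(c,[[a,b]],[.014],T).round(4))
plan((.577,-.357,.019))
a=cv2.resize(t['img'][110:270,140:520],(640,269))
cv2.imwrite('pics/m9.png',np.vstack([im[:330],a])); cv2.imwrite('t9.png',t['img'])
E
```

```text
clock: 35.72
tool_pos: [0.577, -0.3528, 0.1787]
ee_rot: [[0.998, -0.069, -0.001], [-0.069, -0.998, 0.0], [-0.001, 0.0, -1.0]]
wrist_force: [0.2, 0.1, 0.0]
gripper_width: 0.6
gripper_force: 0.0
knob (319, 168, 26, 31)
top 331.5 186.2142791748047 12.627007484436035 [[ 0.5835 -0.3638  0.046 ]]
disc 330.274169921875 177.36166381835938 (83.34815979003906, 84.81110382080078) [[ 0.5844 -0.3639  0.014 ]]
(0.577, -0.357, 0.019) -> [-0.01  0.12  3.21]
wz 0.001 tilt [ 0. -0. -1.] pos [ 0.5776 -0.3512  0.1794] t 35.83
```

View pics/m9.png

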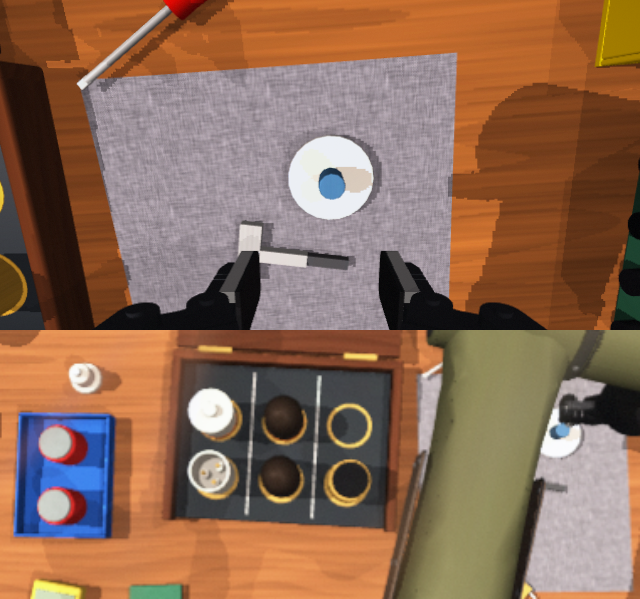

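All six pieces stand as intended: the new crock and tube sit behind their own kinds, and rear 3 is empty. The cover's knob is at (331,186). I'll take the cover now.

```bash
python3 -m inch '[{"gripper":0.2,"x":0.07,"y":0.2,"z":1,"wx":0,"wy":0,"wz":0},{"gripper":0.2,"x":0.07,"y":0.2,"z":2,"wx":0,"wy":0,"wz":0},{"gripper":0.2,"x":0.07,"y":0.2,"z":2.8,"wx":0,"wy":0,"wz":0},{"gripper":0.2,"x":0.07,"y":0.2,"z":3.05,"wx":0,"wy":0,"wz":0},{"gripper":0.2,"x":0.07,"y":0.2,"z":3.05,"wx":0,"wy":0,"wz":0}]' 30
python3 - <<'E'
from h import *
plan((.5805,-.361,.02))
E
```

```text
clock: 36.45
tool_pos: [0.5806, -0.3615, 0.0275]
ee_rot: [[0.998, -0.066, 0.0], [-0.066, -0.998, -0.001], [0.0, 0.001, -1.0]]
wrist_force: [-0.7, -0.4, 0.4]
gripper_width: 0.604
gripper_force: 0.0
(0.5805, -0.361, 0.02) -> [-0.   -0.01  0.15]
wz 0.002 tilt [ 0.    -0.001 -1.   ] pos [ 0.5806 -0.3615  0.0275] t 36.45
```

```bash
python3 -m inch '[{"gripper":0.2,"x":0,"y":0,"z":0.1,"wx":0,"wy":0,"wz":0},{"gripper":0.2,"x":0,"y":0,"z":0.1,"wx":0,"wy":0,"wz":0},{"gripper":-1,"x":0,"y":0,"z":0.1,"wx":0,"wy":0,"wz":0},{"gripper":-1,"x":0,"y":0,"z":0.1,"wx":0,"wy":0,"wz":0},{"gripper":-1,"x":0,"y":0,"z":0.1,"wx":0,"wy":0,"wz":0}]' 40
python3 -m inch '[{"gripper":-1,"x":0,"y":0,"z":0,"wx":0,"wy":0,"wz":0},{"gripper":-1,"x":0,"y":0,"z":0,"wx":0,"wy":0,"wz":0},{"gripper":-1,"x":0,"y":0,"z":0,"wx":0,"wy":0,"wz":0}]'
```

```text
clock: 37.08
tool_pos: [0.5804, -0.3624, 0.0226]
ee_rot: [[0.998, -0.068, 0.001], [-0.068, -0.998, -0.001], [0.001, 0.001, -1.0]]
wrist_force: [-1.0, 0.5, 3.2]
gripper_width: 0.242
gripper_force: 39.2
clock: 37.45
tool_pos: [0.5804, -0.3624, 0.0226]
ee_rot: [[0.998, -0.068, 0.001], [-0.068, -0.998, -0.001], [0.001, 0.001, -1.0]]
wrist_force: [-0.1, 0.6, 6.1]
gripper_width: 0.244
gripper_force: 39.6
```

```bash
python3 -m inch '[{"gripper":-1,"x":0,"y":0,"z":-1,"wx":0,"wy":0,"wz":0},{"gripper":-1,"x":0,"y":0,"z":-2,"wx":0,"wy":0,"wz":0},{"gripper":-1,"x":0,"y":0,"z":-3,"wx":0,"wy":0,"wz":0},{"gripper":-1,"x":0,"y":0,"z":-3.9,"wx":0,"wy":0,"wz":0},{"gripper":-1,"x":0,"y":0,"z":-3.9,"wx":0,"wy":0,"wz":0}]'
python3 - <<'E'
from h import *
plan((.521,.158,.21))
o=arm.get_obs();c=arm.camera('wrist');im=c['img']
T=np.eye(4);T[:3,:3]=o['ee_rot'];T[:3,3]=o['tool_pos'];T=T@c['tool_from_camera']
hsv=cv2.cvtColor(im,cv2.COLOR_BGR2HSV)
w=cv2.inRange(hsv,(0,0,175),(180,50,255));k=max(cv2.findContours(w,0,2)[0],key=cv2.contourArea);print(cv2.boundingRect(k))
p=proj(c,[np.array(o['tool_pos'])+[0,0,.014-.0226],np.array(o['tool_pos'])+[.038,-.003,.014-.0226]],T);print(p)
E
```

```text
clock: 38.08
tool_pos: [0.5811, -0.3628, 0.2211]
ee_rot: [[0.998, -0.068, 0.006], [-0.068, -0.998, -0.003], [0.006, 0.002, -1.0]]
wrist_force: [0.4, 0.4, -2.0]
gripper_width: 0.242
gripper_force: 39.6
(0.521, 0.158, 0.21) -> [ -1.91 -10.31   0.19]
wz 0.0 tilt [ 0.006 -0.003 -1.   ] pos [ 0.5811 -0.3628  0.2211] t 38.08
(235, 173, 172, 115)
[[317.81674408 259.60220128]
 [318.58187229 178.99564565]]
```

```bash
python3 -m inch '[{"gripper":-1,"x":-0.2,"y":-1.1,"z":0.05,"wx":0,"wy":0,"wz":0},{"gripper":-1,"x":-0.4,"y":-2.2,"z":0.05,"wx":0,"wy":0,"wz":0},{"gripper":-1,"x":-0.6,"y":-3.3,"z":0.05,"wx":0,"wy":0,"wz":0},{"gripper":-1,"x":-0.8,"y":-4.4,"z":0.05,"wx":0,"wy":0,"wz":0},{"gripper":-1,"x":-1,"y":-5.5,"z":0.05,"wx":0,"wy":0,"wz":0}]'
python3 -m inch '[{"gripper":-1,"x":-0.2,"y":-1.1,"z":0,"wx":0,"wy":0,"wz":0},{"gripper":-1,"x":-0.4,"y":-2.2,"z":0,"wx":0,"wy":0,"wz":0},{"gripper":-1,"x":-0.6,"y":-3.3,"z":0,"wx":0,"wy":0,"wz":0},{"gripper":-1,"x":-0.8,"y":-4.2,"z":0,"wx":0,"wy":0,"wz":0},{"gripper":-1,"x":-0.91,"y":-4.8,"z":0,"wx":0,"wy":0,"wz":0}]'
python3 -m inch '[{"gripper":-1,"x":0,"y":0,"z":0.6,"wx":0,"wy":0,"wz":0},{"gripper":-1,"x":0,"y":0,"z":0.6,"wx":0,"wy":0,"wz":0},{"gripper":-1,"x":0,"y":0,"z":0.6,"wx":0,"wy":0,"wz":0}]'
python3 - <<'E'
from h import *
plan((.5205,.158,.14),(.5205,.158,.122))
E
```

```text
clock: 38.75
tool_pos: [0.5475, -0.0825, 0.2115]
ee_rot: [[0.998, -0.068, -0.004], [-0.068, -0.998, 0.0], [-0.004, -0.0, -1.0]]
wrist_force: [1.0, 0.9, -2.0]
gripper_width: 0.238
gripper_force: 39.7
clock: 39.38
tool_pos: [0.5182, 0.1601, 0.2115]
ee_rot: [[0.998, -0.066, -0.004], [-0.066, -0.998, -0.001], [-0.004, 0.002, -1.0]]
wrist_force: [0.6, -0.5, -1.9]
gripper_width: 0.242
gripper_force: 39.7
clock: 39.75
tool_pos: [0.5197, 0.1576, 0.1841]
ee_rot: [[0.998, -0.068, -0.001], [-0.068, -0.998, -0.001], [-0.001, 0.001, -1.0]]
wrist_force: [0.4, -0.8, -0.7]
gripper_width: 0.243
gripper_force: 39.8
(0.5205, 0.158, 0.14) -> [ 0.02 -0.01  0.88]
(0.5205, 0.158, 0.122) -> [ 0.02 -0.01  1.24]
wz -0.0 tilt [-0.001 -0.001 -1.   ] pos [0.5197 0.1576 0.1841] t 39.75
```

```bash
python3 -m inch '[{"gripper":-1,"x":0.02,"y":-0.01,"z":0.5,"wx":0,"wy":0,"wz":0},{"gripper":-1,"x":0.02,"y":-0.01,"z":0.9,"wx":0,"wy":0,"wz":0},{"gripper":-1,"x":0.02,"y":-0.01,"z":1.05,"wx":0,"wy":0,"wz":0},{"gripper":-1,"x":0.02,"y":-0.01,"z":1.1,"wx":0,"wy":0,"wz":0},{"gripper":-1,"x":0.02,"y":-0.01,"z":1.15,"wx":0,"wy":0,"wz":0}]'
python3 - <<'E'
from h import *
plan((.5205,.158,.122))
E
```

```text
clock: 40.38
tool_pos: [0.5212, 0.1587, 0.1276]
ee_rot: [[0.998, -0.068, 0.001], [-0.068, -0.998, 0.0], [0.001, -0.0, -1.0]]
wrist_force: [-0.0, 0.2, -1.9]
gripper_width: 0.246
gripper_force: 39.8
(0.5205, 0.158, 0.122) -> [-0.01  0.01  0.11]
wz 0.0 tilt [ 0.001  0.    -1.   ] pos [0.5212 0.1587 0.1276] t 40.38
```

```bash
python3 -m inch '[{"gripper":-1,"x":0,"y":0,"z":0.04,"wx":0,"wy":0,"wz":0},{"gripper":-1,"x":0,"y":0,"z":0.08,"wx":0,"wy":0,"wz":0},{"gripper":-1,"x":0,"y":0,"z":0.1,"wx":0,"wy":0,"wz":0},{"gripper":-1,"x":0,"y":0,"z":0.1,"wx":0,"wy":0,"wz":0}]'
```

```text
clock: 40.88
tool_pos: [0.5207, 0.1586, 0.1218]
ee_rot: [[0.998, -0.068, 0.0], [-0.068, -0.998, -0.0], [0.0, 0.0, -1.0]]
wrist_force: [0.1, 0.2, -0.3]
gripper_width: 0.244
gripper_force: 39.9
```

```bash
python3 -m inch '[{"gripper":-1,"x":0,"y":0,"z":0.03,"wx":0,"wy":0,"wz":0},{"gripper":-1,"x":0,"y":0,"z":0.03,"wx":0,"wy":0,"wz":0},{"gripper":-0.1,"x":0,"y":0,"z":0.02,"wx":0,"wy":0,"wz":0},{"gripper":-0.1,"x":0,"y":0,"z":0.0,"wx":0,"wy":0,"wz":0},{"gripper":-0.1,"x":0,"y":0,"z":-0.1,"wx":0,"wy":0,"wz":0}]'
python3 -m inch '[{"gripper":-0.1,"x":0,"y":0,"z":-0.6,"wx":0,"wy":0,"wz":0},{"gripper":-0.1,"x":0,"y":0,"z":-1.4,"wx":0,"wy":0,"wz":0},{"gripper":-0.1,"x":0,"y":0,"z":-2.0,"wx":0,"wy":0,"wz":0},{"gripper":-0.1,"x":-1,"y":-0.5,"z":-2.0,"wx":0,"wy":0,"wz":0},{"gripper":-0.1,"x":-2,"y":-1.4,"z":-2.0,"wx":0,"wy":0,"wz":0}]'
python3 -m inch '[{"gripper":-0.1,"x":0,"y":-1.2,"z":0,"wx":0,"wy":0,"wz":0},{"gripper":-0.1,"x":-0.2,"y":-2.4,"z":0,"wx":0,"wy":0,"wz":0},{"gripper":-0.1,"x":-0.2,"y":-3.4,"z":0,"wx":0,"wy":0,"wz":0},{"gripper":-0.1,"x":-0.2,"y":-3.4,"z":0,"wx":0,"wy":0,"wz":0}]'
python3 - <<'E'
from h import *
o=arm.get_obs();t=arm.camera('top');im=t['img'];cv2.imwrite('t10.png',im);s=arm.camera('scene');cv2.imwrite('s10.png',s['img'])
hsv=cv2.cvtColor(im,cv2.COLOR_BGR2HSV)
def fit(m,box,z,n):
    k=np.zeros_like(m);x0,y0,x1,y1=box;k[y0:y1,x0:x1]=m[y0:y1,x0:x1]
    cs=cv2.findContours(k,0,2)[0]
    if not cs: print(n,'none');return
    c=max(cs,key=cv2.contourArea);(u,v),ax,_=cv2.fitEllipse(cv2.convexHull(c));print(n,round(u,1),round(v,1),np.round(ax,1),onz(t,[[u,v]],[z])[0].round(4))
wh=cv2.inRange(hsv,(0,0,150),(180,60,255))
fit(wh,(250,178,286,218),.113,'cover disc'); fit(wh,(250,138,286,176),.113,'new crock lid')
bl=cv2.inRange(hsv,(95,90,60),(125,255,255));fit(bl,(250,170,290,218),.145,'knob')
dk=cv2.inRange(hsv,(0,60,0),(18,255,90));fit(dk,(293,135,322,175),.1,'new tube');fit(dk,(293,176,322,215),.1,'old tube')
ref=cv2.imread('t9.png');d=cv2.absdiff(ref,im)[125:230,230:385].max(2)>60
print('changed px',d.sum(), (np.argwhere(d).mean(0)+[125,230]).round() if d.any() else '')
E
```

```text
clock: 41.5
tool_pos: [0.5205, 0.1584, 0.1264]
ee_rot: [[0.998, -0.068, -0.001], [-0.068, -0.998, -0.001], [-0.001, 0.001, -1.0]]
wrist_force: [-0.3, 0.7, 0.3]
gripper_width: 0.449
gripper_force: 0.0
clock: 42.12
tool_pos: [0.4283, 0.2318, 0.2275]
ee_rot: [[0.998, -0.071, 0.001], [-0.071, -0.998, 0.001], [0.001, -0.001, -1.0]]
wrist_force: [0.1, 1.6, 0.2]
gripper_width: 0.447
gripper_force: 0.0
clock: 42.62
tool_pos: [0.4298, 0.4046, 0.2247]
ee_rot: [[0.998, -0.065, -0.002], [-0.065, -0.998, -0.003], [-0.002, 0.003, -1.0]]
wrist_force: [0.6, -0.6, 0.0]
gripper_width: 0.448
gripper_force: 0.0
cover disc 263.2 193.1 [32. 32.] [0.5212 0.1585 0.113 ]
new crock lid 281.7 162.7 [24.5 26.1] [0.5935 0.1138 0.113 ]
knob 261.7 192.5 [7.7 9. ] [0.5202 0.1576 0.145 ]
new tube 308.3 162.0 [23.6 25.8] [0.5961 0.0507 0.1   ]
old tube 306.5 196.7 [23.6 25.1] [0.5122 0.0559 0.1   ]
changed px 1874 [179. 277.]
```

The cover is seated and centred on the crock. But the new crock was knocked about 4 cm after my last check. To keep the order asked, I'll take the cover off, restand the crock, then cover again. First I'll measure it precisely.

```bash
python3 - <<'E'
from h import *
t=arm.camera('top');im=t['img'];hsv=cv2.cvtColor(im,cv2.COLOR_BGR2HSV)
wh=cv2.inRange(hsv,(0,0,150),(180,60,255));wh=cv2.morphologyEx(wh,cv2.MORPH_OPEN,np.ones((5,5)))
wh[:130]=0;wh[230:]=0;wh[:,:245]=0;wh[:,:][:,380:]=0
for c in cv2.findContours(wh,0,2)[0]:
    if cv2.contourArea(c)>60:
        (u,v),ax,_=cv2.fitEllipse(cv2.convexHull(c));print(round(u,1),round(v,1),np.round(ax,1),onz(t,[[u,v]],[.113])[0].round(4))
y=cv2.inRange(hsv,(15,110,90),(32,255,255));y[:135]=0;y[225:]=0;y[:,:245]=0;y[:,380:]=0
for c in cv2.findContours(y,0,2)[0]:
    if cv2.contourArea(c)>20: print('brass',cv2.boundingRect(c))
s=arm.camera('scene');h2=cv2.cvtColor(s['img'],cv2.COLOR_BGR2HSV)
og=cv2.inRange(h2,(5,150,120),(14,255,255));print('scene foot pred',proj(s,[[.6,.12,.02]]).round())
for p in ([.5935,.1138,.02],[.5935,.1138,.113],[.61,.1525,.113]): print(proj(s,[p]).round(1))
w2=cv2.inRange(h2,(0,0,150),(180,60,255));w2=cv2.morphologyEx(w2,cv2.MORPH_OPEN,np.ones((5,5)));w2[:170]=0;w2[280:]=0;w2[:,:260]=0;w2[:,420:]=0
for c in cv2.findContours(w2,0,2)[0]:
    if cv2.contourArea(c)>60: print('scene white',cv2.boundingRect(c))
E
```

```text
263.1 193.1 [31.9 32.1] [0.5211 0.1587 0.113 ]
282.9 163.1 [26.7 27.2] [0.5925 0.1111 0.113 ]
brass (294, 193, 27, 20)
brass (265, 192, 17, 19)
brass (332, 187, 29, 28)
brass (298, 159, 25, 19)
brass (334, 154, 27, 26)
brass (257, 150, 19, 26)
scene foot pred [[347. 247.]]
[[345.9 244.2]]
[[347.6 223.7]]
[[360.2 234.6]]
scene white (333, 214, 27, 36)
scene white (359, 197, 32, 42)
scene white (260, 170, 24, 36)
```

```bash
python3 -m inch '[{"gripper":-0.1,"x":0,"y":1.1,"z":0,"wx":0,"wy":0,"wz":0},{"gripper":-0.1,"x":0.3,"y":2.2,"z":0,"wx":0,"wy":0,"wz":0},{"gripper":-0.1,"x":0.9,"y":3.2,"z":0,"wx":0,"wy":0,"wz":0},{"gripper":-0.1,"x":1.6,"y":4.2,"z":0,"wx":0,"wy":0,"wz":0},{"gripper":-0.1,"x":2.1,"y":4.8,"z":0.3,"wx":0,"wy":0,"wz":0}]'
python3 -m inch '[{"gripper":-0.1,"x":0,"y":0,"z":0,"wx":0,"wy":0,"wz":0},{"gripper":-0.1,"x":0,"y":0,"z":0,"wx":0,"wy":0,"wz":0}]'
python3 - <<'E'
from h import *
plan((.5207,.1586,.1218)); print(arm.get_obs()['joints'])
E
```

```text
clock: 43.45
tool_pos: [0.5203, 0.1524, 0.2143]
ee_rot: [[0.998, -0.07, 0.005], [-0.07, -0.998, 0.002], [0.004, -0.003, -1.0]]
wrist_force: [0.2, 1.0, 0.0]
gripper_width: 0.45
gripper_force: 0.0
clock: 43.7
tool_pos: [0.519, 0.1549, 0.2126]
ee_rot: [[0.998, -0.069, 0.001], [-0.069, -0.998, 0.001], [0.001, -0.001, -1.0]]
wrist_force: [-1.0, 0.4, -0.1]
gripper_width: 0.454
gripper_force: 0.0
(0.5207, 0.1586, 0.1218) -> [ 0.03 -0.07  1.82]
wz -0.001 tilt [ 0.001  0.001 -1.   ] pos [0.519  0.1549 0.2126] t 43.7
[ 6.61454299e-01 -1.17989744e-01 -1.02817600e-01  2.48734477e-04
 -1.58466097e+00  8.40302106e-01]
```

```bash
python3 -m inch '[{"gripper":-0.1,"x":0.03,"y":-0.07,"z":0.8,"wx":0,"wy":0,"wz":0},{"gripper":-0.1,"x":0.03,"y":-0.07,"z":1.5,"wx":0,"wy":0,"wz":0},{"gripper":-0.1,"x":0.03,"y":-0.07,"z":1.75,"wx":0,"wy":0,"wz":0},{"gripper":-0.1,"x":0.03,"y":-0.07,"z":1.75,"wx":0,"wy":0,"wz":0},{"gripper":-0.1,"x":0.03,"y":-0.07,"z":1.75,"wx":0,"wy":0,"wz":0}]'
python3 -m inch '[{"gripper":-1,"x":0,"y":0,"z":0,"wx":0,"wy":0,"wz":0},{"gripper":-1,"x":0,"y":0,"z":0,"wx":0,"wy":0,"wz":0},{"gripper":-1,"x":0,"y":0,"z":0,"wx":0,"wy":0,"wz":0},{"gripper":-1,"x":0,"y":0,"z":0,"wx":0,"wy":0,"wz":0}]' 40
python3 -m inch '[{"gripper":-1,"x":0,"y":0,"z":-0.3,"wx":0,"wy":0,"wz":0},{"gripper":-1,"x":0,"y":0,"z":-0.9,"wx":0,"wy":0,"wz":0},{"gripper":-1,"x":0,"y":0,"z":-1.8,"wx":0,"wy":0,"wz":0},{"gripper":-1,"x":0,"y":0,"z":-1.8,"wx":0,"wy":0,"wz":0}]'
python3 - <<'E'
from h import *
plan((.5804,-.3624,.21))
E
```

```text
clock: 44.32
tool_pos: [0.5216, 0.1594, 0.1265]
ee_rot: [[0.998, -0.067, 0.003], [-0.067, -0.998, 0.001], [0.003, -0.001, -1.0]]
wrist_force: [-1.1, -0.7, 0.7]
gripper_width: 0.453
gripper_force: 0.0
clock: 44.82
tool_pos: [0.5215, 0.1589, 0.126]
ee_rot: [[0.998, -0.068, 0.002], [-0.068, -0.998, 0.0], [0.002, -0.001, -1.0]]
wrist_force: [-0.9, -0.5, 5.2]
gripper_width: 0.234
gripper_force: 39.3
clock: 45.32
tool_pos: [0.5223, 0.1594, 0.2193]
ee_rot: [[0.998, -0.068, 0.006], [-0.068, -0.998, 0.003], [0.006, -0.004, -1.0]]
wrist_force: [0.8, 0.3, -0.9]
gripper_width: 0.239
gripper_force: 39.4
(0.5804, -0.3624, 0.21) -> [ 1.87 10.33  0.16]
wz 0.0 tilt [ 0.006  0.003 -1.   ] pos [0.5223 0.1594 0.2193] t 45.33
```

```bash
python3 -m inch '[{"gripper":-1,"x":0.2,"y":1.1,"z":0,"wx":0,"wy":0,"wz":0},{"gripper":-1,"x":0.4,"y":2.2,"z":0,"wx":0,"wy":0,"wz":0},{"gripper":-1,"x":0.6,"y":3.3,"z":0,"wx":0,"wy":0,"wz":0},{"gripper":-1,"x":0.8,"y":4.4,"z":0,"wx":0,"wy":0,"wz":0},{"gripper":-1,"x":1,"y":5.5,"z":0,"wx":0,"wy":0,"wz":0}]'
python3 -m inch '[{"gripper":-1,"x":0.2,"y":1.1,"z":0.1,"wx":0,"wy":0,"wz":0},{"gripper":-1,"x":0.4,"y":2.2,"z":0.3,"wx":0,"wy":0,"wz":0},{"gripper":-1,"x":0.6,"y":3.3,"z":0.6,"wx":0,"wy":0,"wz":0},{"gripper":-1,"x":0.8,"y":4.4,"z":0.8,"wx":0,"wy":0,"wz":0},{"gripper":-1,"x":0.87,"y":4.8,"z":0.8,"wx":0,"wy":0,"wz":0}]'
python3 -m inch '[{"gripper":-1,"x":0,"y":0,"z":0.8,"wx":0,"wy":0,"wz":0},{"gripper":-1,"x":0,"y":0,"z":1.6,"wx":0,"wy":0,"wz":0},{"gripper":-1,"x":0,"y":0,"z":2.0,"wx":0,"wy":0,"wz":0},{"gripper":-1,"x":0,"y":0,"z":2.0,"wx":0,"wy":0,"wz":0},{"gripper":-1,"x":0,"y":0,"z":2.0,"wx":0,"wy":0,"wz":0}]'
python3 - <<'E'
from h import *
plan((.5804,-.3624,.027))
E
```

```text
clock: 45.95
tool_pos: [0.5518, -0.1204, 0.2139]
ee_rot: [[0.998, -0.067, -0.001], [-0.067, -0.998, 0.001], [-0.001, -0.0, -1.0]]
wrist_force: [0.3, 0.3, -0.9]
gripper_width: 0.237
gripper_force: 39.5
clock: 46.58
tool_pos: [0.5779, -0.3637, 0.171]
ee_rot: [[0.997, -0.071, -0.005], [-0.071, -0.997, 0.002], [-0.005, -0.002, -1.0]]
wrist_force: [0.3, 0.7, -1.9]
gripper_width: 0.241
gripper_force: 39.5
clock: 47.2
tool_pos: [0.5802, -0.3618, 0.0767]
ee_rot: [[0.998, -0.067, 0.003], [-0.067, -0.998, -0.002], [0.003, 0.002, -1.0]]
wrist_force: [0.3, -0.6, -0.6]
gripper_width: 0.239
gripper_force: 39.7
(0.5804, -0.3624, 0.027) -> [0.   0.01 0.99]
wz 0.001 tilt [ 0.003 -0.002 -1.   ] pos [ 0.5802 -0.3618  0.0767] t 47.2
```

```bash
python3 -m inch '[{"gripper":-1,"x":0,"y":0,"z":0.5,"wx":0,"wy":0,"wz":0},{"gripper":-1,"x":0,"y":0,"z":0.8,"wx":0,"wy":0,"wz":0},{"gripper":-1,"x":0,"y":0,"z":0.9,"wx":0,"wy":0,"wz":0},{"gripper":-1,"x":0,"y":0,"z":0.94,"wx":0,"wy":0,"wz":0},{"gripper":-1,"x":0,"y":0,"z":0.97,"wx":0,"wy":0,"wz":0}]'
python3 -m inch '[{"gripper":-1,"x":0,"y":0,"z":0,"wx":0,"wy":0,"wz":0},{"gripper":-1,"x":0,"y":0,"z":0.02,"wx":0,"wy":0,"wz":0}]'
```

```text
clock: 47.82
tool_pos: [0.5797, -0.3617, 0.0271]
ee_rot: [[0.998, -0.068, 0.001], [-0.068, -0.998, -0.001], [0.001, 0.001, -1.0]]
wrist_force: [-2.2, 0.5, 4.1]
gripper_width: 0.234
gripper_force: 40.1
clock: 48.08
tool_pos: [0.5797, -0.3617, 0.027]
ee_rot: [[0.998, -0.067, 0.002], [-0.067, -0.998, -0.002], [0.002, 0.001, -1.0]]
wrist_force: [-2.8, 1.7, 8.7]
gripper_width: 0.24
gripper_force: 40.6
```

```bash
python3 -m inch '[{"gripper":-0.1,"x":0,"y":0,"z":0,"wx":0,"wy":0,"wz":0},{"gripper":-0.1,"x":0,"y":0,"z":0,"wx":0,"wy":0,"wz":0},{"gripper":0.6,"x":0,"y":0,"z":-1,"wx":0,"wy":0,"wz":0},{"gripper":0.6,"x":0,"y":0,"z":-2,"wx":0,"wy":0,"wz":0},{"gripper":0.6,"x":0,"y":0,"z":-3.2,"wx":0,"wy":0,"wz":0}]'
python3 -m inch '[{"gripper":0.6,"x":0,"y":-1.1,"z":-0.2,"wx":0,"wy":0,"wz":0.18},{"gripper":0.6,"x":0,"y":-2.2,"z":-0.2,"wx":0,"wy":0,"wz":0.36},{"gripper":0.6,"x":0,"y":-3.3,"z":-0.2,"wx":0,"wy":0,"wz":0.54},{"gripper":0.6,"x":0,"y":-4.4,"z":-0.2,"wx":0,"wy":0,"wz":0.72},{"gripper":0.6,"x":0,"y":-5.5,"z":-0.2,"wx":0,"wy":0,"wz":0.9}]'
python3 - <<'E'
from h import *
t=arm.camera('top')
for f in ('t9.png','t10.png'):
    im=cv2.imread(f);hsv=cv2.cvtColor(im,cv2.COLOR_BGR2HSV)
    wh=cv2.inRange(hsv,(0,0,150),(180,60,255));wh=cv2.morphologyEx(wh,cv2.MORPH_OPEN,np.ones((5,5)))
    wh[:138]=0;wh[178:]=0;wh[:,:245]=0;wh[:,300:]=0
    for c in cv2.findContours(wh,0,2)[0]:
        if cv2.contourArea(c)>60: (u,v),ax,_=cv2.fitEllipse(cv2.convexHull(c));print(f,round(u,1),round(v,1),np.round(ax,1),onz(t,[[u,v]],[.113])[0].round(4))
plan((.6,.11,.21))
E
```

```text
clock: 48.7
tool_pos: [0.5787, -0.361, 0.1852]
ee_rot: [[0.998, -0.068, -0.002], [-0.068, -0.998, 0.001], [-0.002, -0.001, -1.0]]
wrist_force: [1.6, 0.0, 0.2]
gripper_width: 0.804
gripper_force: 0.0
clock: 49.32
tool_pos: [0.5977, -0.0851, 0.1948]
ee_rot: [[0.562, -0.827, 0.0], [-0.827, -0.562, 0.0], [0.0, -0.0, -1.0]]
wrist_force: [1.7, 0.3, 0.4]
gripper_width: 0.799
gripper_force: 0.0
t9.png 264.5 157.6 [26.5 27. ] [0.6063 0.1549 0.113 ]
t10.png 282.9 163.1 [26.7 27.2] [0.5925 0.1111 0.113 ]
(0.6, 0.11, 0.21) -> [-3.14 -2.13 -0.3 ]
wz -0.914 tilt [ 0.001  0.002 -1.   ] pos [ 0.5983 -0.0797  0.1946] t 49.38
```

```bash
python3 -m inch '[{"gripper":0.6,"x":-0.9,"y":-0.6,"z":-0.2,"wx":0,"wy":0,"wz":0.17},{"gripper":0.6,"x":-1.8,"y":-1.2,"z":-0.2,"wx":0,"wy":0,"wz":0.34},{"gripper":0.6,"x":-2.6,"y":-1.7,"z":-0.2,"wx":0,"wy":0,"wz":0.51},{"gripper":0.6,"x":-3.18,"y":-2.05,"z":-0.2,"wx":0,"wy":0,"wz":0.67},{"gripper":0.6,"x":-3.18,"y":-2.05,"z":-0.2,"wx":0,"wy":0,"wz":0.67}]'
python3 -m inch '[{"gripper":0.65,"x":0,"y":0,"z":0,"wx":0,"wy":0,"wz":0},{"gripper":0.65,"x":0,"y":0,"z":0,"wx":0,"wy":0,"wz":0}]'
python3 - <<'E'
from h import *
plan((.5955,.1095,.066))
o=arm.get_obs();c=arm.camera('wrist');im=c['img']
T=np.eye(4);T[:3,:3]=o['ee_rot'];T[:3,3]=o['tool_pos'];T=T@c['tool_from_camera']
hsv=cv2.cvtColor(im,cv2.COLOR_BGR2HSV)
wh=cv2.inRange(hsv,(0,0,150),(180,60,255));wh=cv2.morphologyEx(wh,cv2.MORPH_OPEN,np.ones((9,9)))
for k in cv2.findContours(wh,0,2)[0]:
    if cv2.contourArea(k)>1500: (u,v),ax,_=cv2.fitEllipse(cv2.convexHull(k));print(round(u),round(v),np.round(ax),onz(c,[[u,v]],[.113],T)[0].round(4))
E
```

```text
clock: 50.0
tool_pos: [0.5918, 0.1043, 0.2043]
ee_rot: [[-0.065, -0.998, -0.001], [-0.998, 0.065, -0.0], [0.0, 0.001, -1.0]]
wrist_force: [0.1, -0.8, -0.3]
gripper_width: 0.799
gripper_force: 0.0
clock: 50.25
tool_pos: [0.5922, 0.1013, 0.2049]
ee_rot: [[-0.067, -0.998, 0.0], [-0.998, 0.067, -0.0], [0.0, -0.0, -1.0]]
wrist_force: [-0.9, -1.1, -0.1]
gripper_width: 0.827
gripper_force: 0.0
(0.5955, 0.1095, 0.066) -> [-0.17 -0.05  2.78]
wz -1.57 tilt [ 0. -0. -1.] pos [0.5922 0.1013 0.2049] t 50.25
403 256 [ 73. 107.] [0.5349 0.1399 0.113 ]
316 216 [90. 98.] [0.5954 0.1058 0.113 ]
```

```bash
python3 -m inch '[{"gripper":0.85,"x":-0.17,"y":-0.05,"z":0.5,"wx":0,"wy":0,"wz":0},{"gripper":0.85,"x":-0.17,"y":-0.05,"z":1.0,"wx":0,"wy":0,"wz":0},{"gripper":0.85,"x":-0.17,"y":-0.05,"z":1.4,"wx":0,"wy":0,"wz":0},{"gripper":0.85,"x":-0.17,"y":-0.05,"z":1.4,"wx":0,"wy":0,"wz":0}]'
python3 - <<'E'
from h import *
plan((.5955,.1095,.066))
E
```

```text
clock: 50.8
tool_pos: [0.5944, 0.1097, 0.133]
ee_rot: [[-0.067, -0.998, -0.003], [-0.998, 0.067, -0.001], [0.002, 0.003, -1.0]]
wrist_force: [-0.3, 0.1, 0.9]
gripper_width: 0.924
gripper_force: 0.0
(0.5955, 0.1095, 0.066) -> [ 0.   -0.03  1.34]
wz -1.57 tilt [-0.003 -0.001 -1.   ] pos [0.5944 0.1097 0.133 ] t 50.8
```

```bash
python3 -m inch '[{"gripper":0.85,"x":0,"y":-0.03,"z":0.5,"wx":0,"wy":0,"wz":0},{"gripper":0.85,"x":0,"y":-0.03,"z":1.0,"wx":0,"wy":0,"wz":0},{"gripper":0.85,"x":0,"y":-0.03,"z":1.3,"wx":0,"wy":0,"wz":0},{"gripper":0.85,"x":0,"y":-0.03,"z":1.3,"wx":0,"wy":0,"wz":0},{"gripper":0.85,"x":0,"y":-0.03,"z":1.3,"wx":0,"wy":0,"wz":0}]'
python3 -m inch '[{"gripper":-1,"x":0,"y":0,"z":0,"wx":0,"wy":0,"wz":0},{"gripper":-1,"x":0,"y":0,"z":0,"wx":0,"wy":0,"wz":0},{"gripper":-1,"x":0,"y":0,"z":0,"wx":0,"wy":0,"wz":0},{"gripper":-1,"x":0,"y":0,"z":0,"wx":0,"wy":0,"wz":0}]' 40
python3 -m inch '[{"gripper":-1,"x":0,"y":0,"z":-0.2,"wx":0,"wy":0,"wz":0},{"gripper":-1,"x":0,"y":0,"z":-0.4,"wx":0,"wy":0,"wz":0},{"gripper":-1,"x":0,"y":0,"z":-0.4,"wx":0,"wy":0,"wz":0}]'
python3 - <<'E'
from h import *
plan((.610,.1525,.086))
E
```

```text
clock: 51.42
tool_pos: [0.5974, 0.1105, 0.0714]
ee_rot: [[-0.067, -0.998, 0.002], [-0.998, 0.067, 0.0], [-0.0, -0.002, -1.0]]
wrist_force: [-1.0, 0.3, 1.2]
gripper_width: 0.927
gripper_force: 0.0
clock: 51.92
tool_pos: [0.5973, 0.1106, 0.0715]
ee_rot: [[-0.067, -0.998, 0.002], [-0.998, 0.067, 0.0], [-0.0, -0.002, -1.0]]
wrist_force: [-2.1, 1.0, 6.5]
gripper_width: 0.732
gripper_force: 43.0
clock: 52.3
tool_pos: [0.5971, 0.1106, 0.0908]
ee_rot: [[-0.067, -0.998, 0.001], [-0.998, 0.067, 0.001], [-0.001, -0.001, -1.0]]
wrist_force: [-0.2, -0.4, -4.8]
gripper_width: 0.734
gripper_force: 44.5
(0.61, 0.1525, 0.086) -> [-0.85 -0.2   0.1 ]
wz -1.57 tilt [ 0.001  0.001 -1.   ] pos [0.5971 0.1106 0.0908] t 52.3
```

```bash
python3 -m inch '[{"gripper":-1,"x":-0.4,"y":-0.1,"z":0,"wx":0,"wy":0,"wz":0},{"gripper":-1,"x":-0.87,"y":-0.2,"z":0,"wx":0,"wy":0,"wz":0},{"gripper":-1,"x":-0.87,"y":-0.2,"z":0,"wx":0,"wy":0,"wz":0},{"gripper":-1,"x":-0.87,"y":-0.2,"z":0,"wx":0,"wy":0,"wz":0}]'
python3 - <<'E'
from h import *
plan((.610,.1533,.0715))
o=arm.get_obs();c=arm.camera('wrist');im=c['img']
T=np.eye(4);T[:3,:3]=o['ee_rot'];T[:3,3]=o['tool_pos'];T=T@c['tool_from_camera']
zb=.02+o['tool_pos'][2]-.0715
print('zb',zb,proj(c,[[.6075,.1185,.02],[.6075,.1225,zb]],T).round(1))
hsv=cv2.cvtColor(im,cv2.COLOR_BGR2HSV)
print([(r,im[r,320].tolist()) for r in range(150,215,3)])
E
```

```text
clock: 52.8
tool_pos: [0.6094, 0.1539, 0.0892]
ee_rot: [[-0.066, -0.998, -0.001], [-0.998, 0.066, -0.001], [0.001, 0.001, -1.0]]
wrist_force: [0.0, -0.8, -4.3]
gripper_width: 0.733
gripper_force: 44.9
(0.61, 0.1533, 0.0715) -> [ 0.01 -0.01  0.35]
wz -1.569 tilt [-0.001 -0.001 -1.   ] pos [0.6094 0.1539 0.0892] t 52.8
zb 0.03772413334305483 [[319.4 163.9]
 [319.9 175.9]]
[(150, [40, 36, 34]), (153, [40, 36, 35]), (156, [39, 37, 33]), (159, [40, 35, 34]), (162, [39, 43, 49]), (165, [42, 142, 196]), (168, [38, 137, 193]), (171, [40, 121, 171]), (174, [40, 35, 34]), (177, [40, 36, 33]), (180, [48, 84, 140]), (183, [0, 55, 140]), (186, [90, 121, 166]), (189, [119, 129, 141]), (192, [119, 130, 142]), (195, [119, 131, 141]), (198, [120, 131, 143]), (201, [121, 131, 142]), (204, [120, 129, 142]), (207, [120, 130, 143]), (210, [121, 132, 143]), (213, [120, 132, 142])]
```

```bash
python3 -m inch '[{"gripper":-1,"x":0.03,"y":0,"z":0.15,"wx":0,"wy":0,"wz":0},{"gripper":-1,"x":0.03,"y":0,"z":0.32,"wx":0,"wy":0,"wz":0},{"gripper":-1,"x":0.03,"y":0,"z":0.36,"wx":0,"wy":0,"wz":0},{"gripper":-1,"x":0.03,"y":0,"z":0.38,"wx":0,"wy":0,"wz":0}]'
python3 -m inch '[{"gripper":0.75,"x":0,"y":0,"z":0,"wx":0,"wy":0,"wz":0},{"gripper":0.75,"x":0,"y":0,"z":0,"wx":0,"wy":0,"wz":0},{"gripper":0.75,"x":0,"y":0,"z":-0.8,"wx":0,"wy":0,"wz":0},{"gripper":0.75,"x":0,"y":0,"z":-1.8,"wx":0,"wy":0,"wz":0},{"gripper":0.75,"x":0,"y":0,"z":-2.7,"wx":0,"wy":0,"wz":0}]'
python3 -m inch '[{"gripper":0.2,"x":1.1,"y":0,"z":0,"wx":0,"wy":0,"wz":-0.18},{"gripper":0.2,"x":2.2,"y":0,"z":0,"wx":0,"wy":0,"wz":-0.36},{"gripper":0.2,"x":3.3,"y":0,"z":0,"wx":0,"wy":0,"wz":-0.54},{"gripper":0.2,"x":4.4,"y":0,"z":0,"wx":0,"wy":0,"wz":-0.72},{"gripper":0.2,"x":5.5,"y":0,"z":0,"wx":0,"wy":0,"wz":-0.9}]'
python3 - <<'E'
from h import *
plan((.5797,-.3617,.17))
E
```

```text
clock: 53.35
tool_pos: [0.6094, 0.1515, 0.0716]
ee_rot: [[-0.067, -0.998, 0.0], [-0.998, 0.067, -0.0], [0.0, -0.0, -1.0]]
wrist_force: [-4.1, 0.0, 4.5]
gripper_width: 0.732
gripper_force: 45.2
clock: 53.98
tool_pos: [0.6097, 0.1515, 0.208]
ee_rot: [[-0.067, -0.998, 0.002], [-0.998, 0.067, 0.0], [-0.0, -0.002, -1.0]]
wrist_force: [1.2, 0.3, 0.4]
gripper_width: 0.878
gripper_force: 0.0
clock: 54.6
tool_pos: [0.5909, -0.1245, 0.2063]
ee_rot: [[0.744, -0.668, 0.001], [-0.668, -0.744, -0.0], [0.001, -0.001, -1.0]]
wrist_force: [0.4, -0.9, -0.4]
gripper_width: 0.602
gripper_force: 0.0
(0.5797, -0.3617, 0.17) -> [3.   3.68 0.73]
wz -0.664 tilt [ 0.001 -0.    -1.   ] pos [ 0.5909 -0.1245  0.2063] t 54.6
```

```bash
python3 -m inch '[{"gripper":0.2,"x":0.8,"y":0.9,"z":0.1,"wx":0,"wy":0,"wz":-0.17},{"gripper":0.2,"x":1.5,"y":1.8,"z":0.3,"wx":0,"wy":0,"wz":-0.34},{"gripper":0.2,"x":2.3,"y":2.7,"z":0.5,"wx":0,"wy":0,"wz":-0.5},{"gripper":0.2,"x":2.9,"y":3.5,"z":0.6,"wx":0,"wy":0,"wz":-0.65},{"gripper":0.2,"x":2.95,"y":3.58,"z":0.6,"wx":0,"wy":0,"wz":-0.65}]'
python3 -m inch '[{"gripper":0.2,"x":0,"y":0,"z":0,"wx":0,"wy":0,"wz":0},{"gripper":0.2,"x":0,"y":0,"z":0,"wx":0,"wy":0,"wz":0}]'
cat > chk.py <<'E'
from h import *
t=arm.camera('top');im=t['img'];cv2.imwrite('t11.png',im)
def whites(im):
    hsv=cv2.cvtColor(im,cv2.COLOR_BGR2HSV);wh=cv2.inRange(hsv,(0,0,150),(180,60,255));wh=cv2.morphologyEx(wh,cv2.MORPH_OPEN,np.ones((3,3)))
    wh[:138]=0;wh[218:]=0;wh[:,:248]=0;wh[:,284:]=0
    for c in cv2.findContours(wh,0,2)[0]:
        if cv2.contourArea(c)>150: (u,v),ax,_=cv2.fitEllipse(cv2.convexHull(c));print('white',round(u,1),round(v,1),np.round(ax,1),onz(t,[[u,v]],[.113])[0].round(4))
    dk=cv2.inRange(hsv,(0,60,0),(18,255,90))
    for b in ((293,135,322,175),(293,176,322,215)):
        k=np.zeros_like(dk);k[b[1]:b[3],b[0]:b[2]]=dk[b[1]:b[3],b[0]:b[2]];c=max(cv2.findContours(k,0,2)[0],key=cv2.contourArea);(u,v),ax,_=cv2.fitEllipse(cv2.convexHull(c));print('tube',round(u,1),round(v,1),np.round(ax,1),onz(t,[[u,v]],[.1])[0].round(4))
    bk=cv2.inRange(hsv,(0,0,0),(180,255,45));bk[:185]=0;bk[212:]=0;bk[:,:332]=0;bk[:,362:]=0
    c=max(cv2.findContours(bk,0,2)[0],key=cv2.contourArea);(u,v),r=cv2.minEnclosingCircle(c);print('cap',round(u,1),round(v,1),r)
print('t9');whites(cv2.imread('t9.png'));print('now');whites(im)
d=cv2.absdiff(cv2.imread('t9.png'),im)[125:250,140:375].max(2)>50;print('changed',d.sum())
E
python3 chk.py; python3 - <<'E'
from h import *
plan((.5797,-.3617,.027))
E
```

```text
clock: 55.22
tool_pos: [0.5785, -0.3576, 0.1744]
ee_rot: [[0.996, -0.09, -0.002], [-0.09, -0.996, 0.0], [-0.002, 0.0, -1.0]]
wrist_force: [0.2, 0.4, 0.9]
gripper_width: 0.602
gripper_force: 0.0
clock: 55.48
tool_pos: [0.5803, -0.3534, 0.1765]
ee_rot: [[0.996, -0.087, 0.001], [-0.087, -0.996, -0.0], [0.001, 0.0, -1.0]]
wrist_force: [0.2, -0.2, -0.4]
gripper_width: 0.598
gripper_force: 0.0
t9
white 267.2 195.1 [17.1 23.1] [0.5162 0.1489 0.113 ]
white 264.6 157.6 [26.6 27. ] [0.6063 0.1548 0.113 ]
tube 308.2 161.8 [24.1 25.2] [0.5967 0.0509 0.1   ]
tube 306.2 196.7 [23.4 26.2] [0.5121 0.0568 0.1   ]
cap 347.5 198.9 9.971158027648926
now
white 267.2 195.1 [17.1 23.1] [0.5162 0.1489 0.113 ]
white 265.7 158.3 [26.6 26.9] [0.6047 0.1522 0.113 ]
tube 308.3 161.8 [23.9 25.4] [0.5967 0.0508 0.1   ]
tube 306.1 196.9 [23.2 26.6] [0.5117 0.057  0.1   ]
cap 347.5 198.9 9.971158027648926
changed 116
(0.5797, -0.3617, 0.027) -> [-0.    0.17  2.99]
wz -0.019 tilt [ 0.001 -0.    -1.   ] pos [ 0.5804 -0.3533  0.1765] t 55.52
```

Everything else is unchanged and the new crock is back within about 3 mm of its ring. I'll place the cover again.

```bash
python3 -m inch '[{"gripper":0.2,"x":0,"y":0.15,"z":1,"wx":0,"wy":0,"wz":-0.019},{"gripper":0.2,"x":0,"y":0.15,"z":2,"wx":0,"wy":0,"wz":-0.019},{"gripper":0.2,"x":0,"y":0.15,"z":2.7,"wx":0,"wy":0,"wz":-0.019},{"gripper":0.2,"x":0,"y":0.15,"z":2.97,"wx":0,"wy":0,"wz":-0.019},{"gripper":0.2,"x":0,"y":0.15,"z":2.97,"wx":0,"wy":0,"wz":-0.019}]'
python3 -m inch '[{"gripper":0.2,"x":0,"y":0,"z":0.02,"wx":0,"wy":0,"wz":0},{"gripper":-1,"x":0,"y":0,"z":0.02,"wx":0,"wy":0,"wz":0},{"gripper":-1,"x":0,"y":0,"z":0.02,"wx":0,"wy":0,"wz":0},{"gripper":-1,"x":0,"y":0,"z":0.02,"wx":0,"wy":0,"wz":0},{"gripper":-1,"x":0,"y":0,"z":0.02,"wx":0,"wy":0,"wz":0}]' 40
python3 -m inch '[{"gripper":-1,"x":0,"y":0,"z":-1,"wx":0,"wy":0,"wz":0},{"gripper":-1,"x":0,"y":0,"z":-2,"wx":0,"wy":0,"wz":0},{"gripper":-1,"x":0,"y":0,"z":-3,"wx":0,"wy":0,"wz":0},{"gripper":-1,"x":0,"y":0,"z":-3.8,"wx":0,"wy":0,"wz":0},{"gripper":-1,"x":0,"y":0,"z":-3.8,"wx":0,"wy":0,"wz":0}]'
python3 - <<'E'
from h import *
plan((.5207,.1588,.21))
o=arm.get_obs();c=arm.camera('wrist');im=c['img']
hsv=cv2.cvtColor(im,cv2.COLOR_BGR2HSV)
w=cv2.inRange(hsv,(0,0,175),(180,50,255));k=max(cv2.findContours(w,0,2)[0],key=cv2.contourArea);print(cv2.boundingRect(k))
E
```

```text
clock: 56.15
tool_pos: [0.5794, -0.3614, 0.0276]
ee_rot: [[0.998, -0.068, -0.0], [-0.068, -0.998, -0.0], [-0.0, 0.0, -1.0]]
wrist_force: [-0.8, 0.2, 0.7]
gripper_width: 0.6
gripper_force: 0.0
clock: 56.78
tool_pos: [0.5797, -0.3621, 0.0277]
ee_rot: [[0.998, -0.068, 0.002], [-0.068, -0.998, -0.001], [0.002, 0.001, -1.0]]
wrist_force: [0.3, 2.2, 5.2]
gripper_width: 0.238
gripper_force: 39.2
clock: 57.4
tool_pos: [0.5801, -0.3627, 0.2207]
ee_rot: [[0.998, -0.069, 0.006], [-0.069, -0.998, -0.003], [0.006, 0.002, -1.0]]
wrist_force: [-0.6, -0.1, -1.8]
gripper_width: 0.239
gripper_force: 39.5
(0.5207, 0.1588, 0.21) -> [ -1.91 -10.32   0.18]
wz -0.001 tilt [ 0.006 -0.003 -1.   ] pos [ 0.5801 -0.3627  0.2207] t 57.4
(235, 172, 168, 116)
```

```bash
python3 -m inch '[{"gripper":-1,"x":-0.2,"y":-1.1,"z":0.05,"wx":0,"wy":0,"wz":0},{"gripper":-1,"x":-0.4,"y":-2.2,"z":0.05,"wx":0,"wy":0,"wz":0},{"gripper":-1,"x":-0.6,"y":-3.3,"z":0.05,"wx":0,"wy":0,"wz":0},{"gripper":-1,"x":-0.8,"y":-4.4,"z":0.05,"wx":0,"wy":0,"wz":0},{"gripper":-1,"x":-1,"y":-5.5,"z":0.05,"wx":0,"wy":0,"wz":0}]'
python3 -m inch '[{"gripper":-1,"x":-0.2,"y":-1.1,"z":0,"wx":0,"wy":0,"wz":0},{"gripper":-1,"x":-0.4,"y":-2.2,"z":0,"wx":0,"wy":0,"wz":0},{"gripper":-1,"x":-0.6,"y":-3.3,"z":0,"wx":0,"wy":0,"wz":0},{"gripper":-1,"x":-0.8,"y":-4.2,"z":0,"wx":0,"wy":0,"wz":0},{"gripper":-1,"x":-0.9,"y":-4.82,"z":0,"wx":0,"wy":0,"wz":0}]'
python3 -m inch '[{"gripper":-1,"x":0,"y":0,"z":0.6,"wx":0,"wy":0,"wz":0},{"gripper":-1,"x":0,"y":0,"z":0.6,"wx":0,"wy":0,"wz":0},{"gripper":-1,"x":0,"y":0,"z":0.6,"wx":0,"wy":0,"wz":0}]'
python3 - <<'E'
from h import *
plan((.5207,.1586,.1265))
E
```

```text
clock: 58.08
tool_pos: [0.5469, -0.0823, 0.2114]
ee_rot: [[0.998, -0.069, -0.003], [-0.069, -0.998, 0.0], [-0.003, 0.0, -1.0]]
wrist_force: [0.7, 0.3, -1.6]
gripper_width: 0.237
gripper_force: 39.6
clock: 58.7
tool_pos: [0.5185, 0.1612, 0.2114]
ee_rot: [[0.998, -0.067, -0.003], [-0.067, -0.998, -0.001], [-0.003, 0.002, -1.0]]
wrist_force: [-0.4, -1.4, -1.1]
gripper_width: 0.24
gripper_force: 39.6
clock: 59.08
tool_pos: [0.5199, 0.1588, 0.1838]
ee_rot: [[0.998, -0.069, -0.0], [-0.069, -0.998, -0.001], [-0.0, 0.001, -1.0]]
wrist_force: [0.1, 0.2, -1.0]
gripper_width: 0.24
gripper_force: 39.7
(0.5207, 0.1586, 0.1265) -> [0.02 0.   1.15]
wz -0.001 tilt [-0.    -0.001 -1.   ] pos [0.5199 0.1588 0.1838] t 59.08
```

```bash
python3 -m inch '[{"gripper":-1,"x":0.01,"y":0,"z":0.5,"wx":0,"wy":0,"wz":0},{"gripper":-1,"x":0.01,"y":0,"z":0.85,"wx":0,"wy":0,"wz":0},{"gripper":-1,"x":0.01,"y":0,"z":0.97,"wx":0,"wy":0,"wz":0},{"gripper":-1,"x":0.01,"y":0,"z":1.02,"wx":0,"wy":0,"wz":0},{"gripper":-1,"x":0.01,"y":0,"z":1.06,"wx":0,"wy":0,"wz":0}]'
python3 -m inch '[{"gripper":-1,"x":0,"y":0,"z":0.04,"wx":0,"wy":0,"wz":0},{"gripper":-1,"x":0,"y":0,"z":0.07,"wx":0,"wy":0,"wz":0},{"gripper":-1,"x":0,"y":0,"z":0.09,"wx":0,"wy":0,"wz":0},{"gripper":-1,"x":0,"y":0,"z":0.09,"wx":0,"wy":0,"wz":0}]'
```

```text
clock: 59.7
tool_pos: [0.5207, 0.1595, 0.1316]
ee_rot: [[0.998, -0.069, 0.001], [-0.069, -0.998, 0.0], [0.001, -0.0, -1.0]]
wrist_force: [0.8, 0.1, -1.4]
gripper_width: 0.238
gripper_force: 39.7
clock: 60.2
tool_pos: [0.5204, 0.1595, 0.1268]
ee_rot: [[0.998, -0.069, 0.001], [-0.069, -0.998, 0.0], [0.001, -0.0, -1.0]]
wrist_force: [-1.1, 0.7, 1.5]
gripper_width: 0.238
gripper_force: 39.9
```

Contact comes at the seated height. Now I release, back off and check.

```bash
python3 -m inch '[{"gripper":-1,"x":0,"y":0,"z":0.02,"wx":0,"wy":0,"wz":0},{"gripper":-0.1,"x":0,"y":0,"z":0.01,"wx":0,"wy":0,"wz":0},{"gripper":-0.1,"x":0,"y":0,"z":0.0,"wx":0,"wy":0,"wz":0},{"gripper":-0.1,"x":0,"y":0,"z":0.0,"wx":0,"wy":0,"wz":0},{"gripper":-0.1,"x":0,"y":0,"z":-0.2,"wx":0,"wy":0,"wz":0}]'
python3 -m inch '[{"gripper":-0.1,"x":0,"y":0,"z":-0.6,"wx":0,"wy":0,"wz":0},{"gripper":-0.1,"x":0,"y":0,"z":-1.4,"wx":0,"wy":0,"wz":0},{"gripper":-0.1,"x":0,"y":0,"z":-2.0,"wx":0,"wy":0,"wz":0},{"gripper":-0.1,"x":-1,"y":-0.5,"z":-2.0,"wx":0,"wy":0,"wz":0},{"gripper":-0.1,"x":-2,"y":-1.4,"z":-2.0,"wx":0,"wy":0,"wz":0}]'
python3 -m inch '[{"gripper":-0.1,"x":0,"y":-1.2,"z":0,"wx":0,"wy":0,"wz":0},{"gripper":-0.1,"x":-0.2,"y":-2.4,"z":0,"wx":0,"wy":0,"wz":0},{"gripper":-0.1,"x":-0.2,"y":-3.4,"z":0,"wx":0,"wy":0,"wz":0},{"gripper":-0.1,"x":-0.2,"y":-3.4,"z":0,"wx":0,"wy":0,"wz":0}]'
python3 chk.py; python3 - <<'E'
from h import *
t=arm.camera('top');hsv=cv2.cvtColor(t['img'],cv2.COLOR_BGR2HSV)
def f(m,z,n):
    m=m.copy();m[:178]=0;m[218:]=0;m[:,:246]=0;m[:,286:]=0
    c=max(cv2.findContours(m,0,2)[0],key=cv2.contourArea);(u,v),ax,_=cv2.fitEllipse(cv2.convexHull(c));print(n,round(u,1),round(v,1),np.round(ax,1),onz(t,[[u,v]],[z])[0].round(4))
f(cv2.inRange(hsv,(0,0,150),(180,60,255)),.113,'disc');f(cv2.inRange(hsv,(95,90,60),(125,255,255)),.145,'knob')
E
```

```text
clock: 60.82
tool_pos: [0.5198, 0.1591, 0.1357]
ee_rot: [[0.998, -0.069, -0.002], [-0.069, -0.998, -0.001], [-0.002, 0.001, -1.0]]
wrist_force: [0.1, 0.4, 0.6]
gripper_width: 0.451
gripper_force: 0.0
clock: 61.45
tool_pos: [0.428, 0.2327, 0.2375]
ee_rot: [[0.997, -0.072, 0.001], [-0.072, -0.997, 0.001], [0.001, -0.001, -1.0]]
wrist_force: [0.6, 1.6, -0.2]
gripper_width: 0.451
gripper_force: 0.0
clock: 61.95
tool_pos: [0.4296, 0.4055, 0.2346]
ee_rot: [[0.998, -0.066, -0.002], [-0.066, -0.998, -0.003], [-0.002, 0.003, -1.0]]
wrist_force: [-0.0, -0.4, -0.0]
gripper_width: 0.45
gripper_force: 0.0
t9
white 267.2 195.1 [17.1 23.1] [0.5162 0.1489 0.113 ]
white 264.6 157.6 [26.6 27. ] [0.6063 0.1548 0.113 ]
tube 308.2 161.8 [24.1 25.2] [0.5967 0.0509 0.1   ]
tube 306.2 196.7 [23.4 26.2] [0.5121 0.0568 0.1   ]
cap 347.5 198.9 9.971158027648926
now
white 262.7 193.4 [31.9 32.2] [0.5206 0.1596 0.113 ]
white 265.9 158.3 [26.7 26.8] [0.6045 0.1517 0.113 ]
tube 308.3 161.8 [24.9 25.4] [0.5965 0.0508 0.1   ]
tube 306.5 196.7 [23.6 24.9] [0.5123 0.056  0.1   ]
cap 347.5 198.7 10.017083168029785
changed 3238
disc 262.7 193.4 [32.  32.2] [0.5205 0.1596 0.113 ]
knob 261.4 192.5 [7.5 8.8] [0.5201 0.1583 0.145 ]
```

```bash
python3 -c "
from bench import arm
print(arm.sign_off())"
```

```text
the job is handed in; nothing more can be done
None
```

The job is handed in: both spent cartridges are in the tray, the three old pieces are on their front marks, the new crock and tube stand behind their own kinds (the new crock within about 4 mm of its ring centre), the can lane's rear mark is empty, and the cover is seated. The new crock was knocked aside during the run, so I took the cover off, put the crock back, and set the cover again last.

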